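# Tip walnuts from a pan into the bowl under the low shelf

### The arm

A 6-joint arm with a two-finger parallel gripper is mounted at the origin on a cart in front of the work surface, level with it; the furniture and walls round the work are solid. World frame = base frame: x ahead of the robot, y to its left, z up, the work surface at z = 0. Lengths are in mm, angles in rad, forces in N, time in s.
With the tool pointing down it reaches from about 275 to 750 mm from the base axis. Payload 10.2 kg.
Tool frame: the origin (TCP) lies on the front face of the gripper's body, between the roots of the fingers; the fingertips stand 73 mm ahead of it and the grasp point (between the pads) lies ctrl.grip_depth ahead of it (ctrl.grip_depth is the distance from the TCP to the grasp point, in mm); z points along the fingers, y is the direction in which the jaws open and shut (so a half turn about z gives the same grasp; the last joint's range is limited). The gripper opens to 85 mm and grips with 20 to 120 N. Pads are 22 mm wide; open, the fingers measure 114 mm over their backs; the gripper's body (76 mm by 85 mm) begins 54 mm behind the grasp point. The pads swing forward as they close: fully open they stand 13 mm farther back than shut.
Start: joints at [-1.485, 0.313, 1.498, -0, 1.331, -0.223], TCP at [159.543, -500.178, 303.894] pointing down, gripper open.
Joint ranges: [-2.94, 2.94], [-0.97, 2.17], [0.19, 2.56], [-1.23, 4.37], [0.02, 3.11], [-2.88, 2.88]. Speed limits (rad/s): [2.39, 2.39, 3.01, 3.14, 3.14, 3.14].

### API

Orientations are given as a unit quaternion [w, x, y, z].
In Python, from rig import readout, capture, ctrl, nets gives the robot as it stands. The module is installed in compiled form; this text tells all that it offers.
- The arm moves only by the tool apply_moves, never from a script. Its argument "targets" is a list of rows, each a list of 4 numbers: the shift along the tool's x, y, z in cm, then the turn about the tool's z in degrees. A call has 1 to 8 rows; each row shifts and turns the commanded pose from where the row before left it, along the tool's axes as they then stand; what a row does not reach is not made up. A row lasts 1/10 s, in which the tool goes at most 50 mm and 8.59 degrees, less where a joint would pass 70% of its speed; a pose out of reach is approached as far as the arm can. A call with a gripper value outside its range is refused whole. "grip" is the finger opening in cm, from 0 to 8.54, set as the call begins (left out, the last holds). The fingers move at their own pace and stop on an object; "force" is the grip in N (left out, the last holds). Time passes only in rows, so rows that do not move let the fingers close. It gives the time, the measured TCP pose, the force and the opening at its end, in the units of the state.
- readout.sense(): the state, without advancing time (a new reading comes with each control period).
- capture(name): name is "scene" or "top"; returns a dict with "img" (400x640x3 uint8, red, green, blue), "fov_y" (degrees; the focal length in pixels is half the picture's height over the tangent of half this angle, whatever the lens; pixels are square), "cx", "cy" (the principal point, pixels), "eye" and "rotation" of the camera in the world. Camera axes: x right, y down, z forward; pixel columns grow to the right and rows downward; lengths in mm; the calibration is good to about 2 mm. A picture is of the moment at which its call begins. There is no depth.
- ctrl.finish_job(): hands the job in, once; it reports no verdict.
Trained networks look in the newest picture that a camera, given by its name, has taken for a name from the list of things; names that differ only in an ending like _2 or _b are one class to them, and where a whole thing is asked for, a point or a joint stands for the part that bears it (a point fixed in the world has none). Each returns a list of dicts, best first, with "score" (0 to 1); they miss things now and then, are a little off and sometimes report something else, mostly with a low value. They report only what shows in the picture. A call takes as long as a camera call. They do not tell look-alikes from the thing itself.
- nets.boxes_of(camera, target): "location" ([column, row] as shares, 0 to 1, of the picture: columns of its width, rows of its height, amid what is visible of it).
The state is a dict: "time_s": time; "joints": joint angles; "dq": joint speeds; "tau": joint torques, N m; "eef_pos": TCP position; "ee_rot": TCP orientation; "force": force on the tool from outside, world axes, zero at the start; "wrist_torque": the same for the moment, N m; "grip_width": opening from 0.0 (shut) to 1.0 (fully open).
Only numpy, scipy, OpenCV 4.12 (cv2) and the standard library are available. Lean on these libraries where they do the work, as an engineer would, in place of code of your own. Each camera call takes 0.05 s, during which the arm holds its last target.

### The job

Pick up the little flared pan by its handle and, reaching in under the low wooden shelf, tip the three walnuts out of it into the bowl that stands there, without spilling any, knocking against the shelf or shifting the bowl. Then stand the empty pan upright on the round cork trivet and let go, leaving everything else where it is.

Things in the scene. Friction and masses are not known exactly. Their poses are not given: they have to be found in the camera images.
- pan_grip (a point): the place to grasp the pan: a point on the axis of its straight, round, black handle, 18 mm in diameter, which runs level from 50 to 214 mm from the pan's axis, 38 mm above the pan's underside. The point is 165 mm from the pan's axis. The point's x axis runs along the handle towards the pan, z is the pan's up. The pan starts on the worktop. The fingers may take the handle from straight above or leaning to either side about it.
- pan_centre (a point): middle of the small aluminium pan, on its axis, 23 mm above its underside; axes as pan_grip (x points away from the handle, z up). The pan is an open, flared cup 46 mm high, 68 mm across at the foot and 112 mm across the rim, walls 3 mm, floor 4 mm (walls about 64 degrees from level: it empties over the side when rolled about its handle by some 80 to 95 degrees). With the handle it weighs about 0.15 kg.
- nut0_centre (a point): a whole walnut, one of three alike, nearly round, 33 mm long and 31 mm thick, about 14 g; the point is its centre. The three start loose in the pan.
- nut1_centre (a point): a whole walnut, one of three alike, nearly round, 33 mm long and 31 mm thick, about 14 g; the point is its centre. The three start loose in the pan.
- nut2_centre (a point): a whole walnut, one of three alike, nearly round, 33 mm long and 31 mm thick, about 14 g; the point is its centre. The three start loose in the pan.
- bowl_mouth (a point): centre of the rim plane of the white bowl with a brush stripe: 163 mm across, 78 mm high, about 0.34 kg, standing loose on the worktop under the low shelf; the inside is about 150 mm across at the rim and narrows to some 70 mm at the floor. z is up.
- shelf_edge (a point): middle of the lower front edge of the low wooden shelf, a fixed board 190 mm deep (x), 370 mm wide (y) and 18 mm thick whose underside is 212 mm above the worktop. The point's x axis points in under the shelf, y along the edge, z up. A back panel and two posts at its rear corners, all within the rear 45 mm of the board, carry it; the front and most of both sides are open, so that things can come in under the board from the front or from the side.
- trivet_top (a point): centre of the upper face of the fixed round cork trivet, 160 mm across and 8 mm thick, on the worktop.
- pepper_centre (a point): black-capped spice jar, 41 mm across, 105 mm high, standing loose on top of the low shelf, towards its right; the point is its centre. Leave alone.
- turmeric_centre (a point): black-capped spice jar, 41 mm across, 105 mm high, standing loose on top of the low shelf, towards its left; the point is its centre. Leave alone.
- salt_centre (a point): salt shaker, 44 mm across, 90 mm high, on the worktop to the right of the low shelf; the point is its centre. Leave alone.
- honey_jar_centre (a point): jar of honey, 71 mm across, 110 mm high, on the worktop to the left of the pan; the point is its centre. Leave alone.
- loose_onion_centre (a point): onion, about 75 mm, behind and to the left of the pan; the point is its centre. Leave alone.
- loose_lemon_centre (a point): lemon, 78x55x56 mm, on the worktop to the left of the pan, beside the onion; the point is its centre. Leave alone.
Not all that is in view belongs to the job. Of the things like the part that bears trivet_top, leave any that is grey; of the rest the larger one is meant.

How it is judged:
By the outcome, as a careful person would: the job done as asked, in the order asked, and still so for the second after the job is handed in, with the robot touching nothing.
It also fails if it takes over 72 s, if anything falls off the work surface, if the arm or the gripper's body presses on something with over 40 N, if the wrist force passes 120 N, or if a joint passes its speed limit or range.

## Working session

There is one attempt and no reset: what is moved stays moved. The work goes in short steps, Python scripts to look and compute and a tool call to move; the robot and the scene stay as the last step left them, time stands still between calls to the robot, and variables do not carry over. Pictures are saved under pics/ and viewed, and the job is handed in when it is done.

Besides the shell and the picture viewer there is one more tool, called as name([rows], argument=value, ...), one row to a line, values as JSON. apply_moves: Moves the arm, as the interface text tells. Its arguments: {"type":"object","properties":{"targets":{"type":"array"},"grip":{"type":"number"},"force":{"type":"number"}},"required":["targets"]}

```bash
ls; mkdir -p pics; python3 - <<'E'
from rig import readout, capture, ctrl, nets
import cv2,numpy as np
print(readout.sense()); print(ctrl.grip_depth)
for n in("scene","top"):
    c=capture(n); cv2.imwrite(f"pics/{n}0.png",c["img"][:,:,::-1])
    print(n,c["fov_y"],c["cx"],c["cy"],c["eye"],c["rotation"])
    for t in["pan_grip","pan_centre","nut0_centre","bowl_mouth","shelf_edge","trivet_top","pepper_centre","salt_centre","honey_jar_centre","loose_onion_centre","loose_lemon_centre","turmeric_centre"]:
        print(t,[(round(d["score"],2),round(d["location"][0]*640),round(d["location"][1]*400)) for d in nets.boxes_of(n,t)[:5]])
E
```

```text
pics
{'time_s': 0.0, 'joints': array([-1.48539202e+00,  3.13454126e-01,  1.49843927e+00, -1.18217312e-05,
        1.33102307e+00, -2.23381722e-01]), 'dq': array([ 0.00017782,  0.00057978, -0.0002491 ,  0.00017638, -0.00157976,
        0.00164495]), 'tau': array([-3.84661776e-03, -4.12272334e+01, -2.59753329e+01, -4.14301130e-04,
        4.04325940e-03, -4.59632204e-06]), 'eef_pos': array([ 159.5293253 , -499.99674567,  303.33208819]), 'ee_rot': array([-6.60723811e-04,  9.88104623e-01,  1.53781717e-01,  3.99004117e-05]), 'force': array([-0.16007782,  0.58172274, -0.22989198]), 'wrist_torque': array([0.01580257, 0.00349832, 0.02532743]), 'grip_width': 1.0005860289378565}
53.900000000000006
scene 46.67769380750706 315.80160811192354 203.2876094745126 [-653.95401472 -976.26946825 1008.17971809] [-0.46010065  0.77677867 -0.37222873  0.21533245]
pan_grip [(0.68, 210, 201), (0.59, 278, 206)]
pan_centre []
nut0_centre []
bowl_mouth [(0.58, 406, 233)]
shelf_edge [(0.93, 433, 218)]
trivet_top [(0.72, 327, 252), (0.61, 301, 221)]
pepper_centre [(0.7, 422, 189)]
salt_centre [(0.55, 442, 290)]
honey_jar_centre [(0.77, 210, 198)]
loose_onion_centre [(0.19, 388, 162)]
loose_lemon_centre []
turmeric_centre [(0.49, 387, 166)]
top 49.986949096416275 328.67805194974704 195.5990102459799 [-138.59222147   77.42420492 1535.23725256] [ 0.14065896 -0.62186016  0.75261143 -0.16456318]
pan_grip [(0.89, 254, 211)]
pan_centre [(0.67, 251, 210)]
nut0_centre [(0.38, 244, 203)]
bowl_mouth [(0.64, 381, 162), (0.39, 461, 186)]
shelf_edge [(0.73, 379, 133)]
trivet_top [(0.92, 285, 197), (0.7, 241, 286), (0.62, 340, 206)]
pepper_centre [(0.62, 413, 115), (0.36, 284, 195)]
salt_centre [(0.45, 459, 187)]
honey_jar_centre [(0.86, 193, 254)]
loose_onion_centre [(0.58, 212, 184), (0.31, 380, 161)]
loose_lemon_centre [(0.72, 192, 212)]
turmeric_centre [(0.82, 355, 114)]
```

View pics/scene0.png

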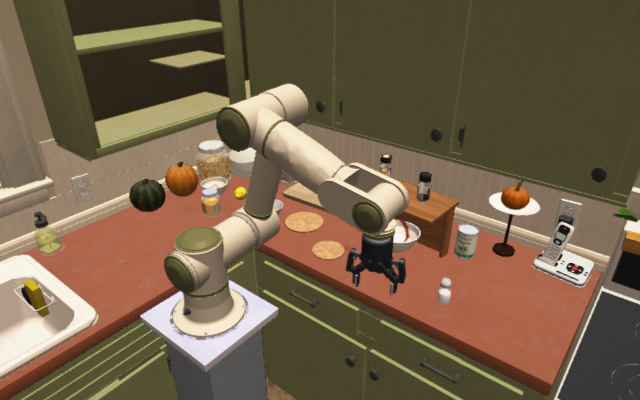

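View pics/top0.png

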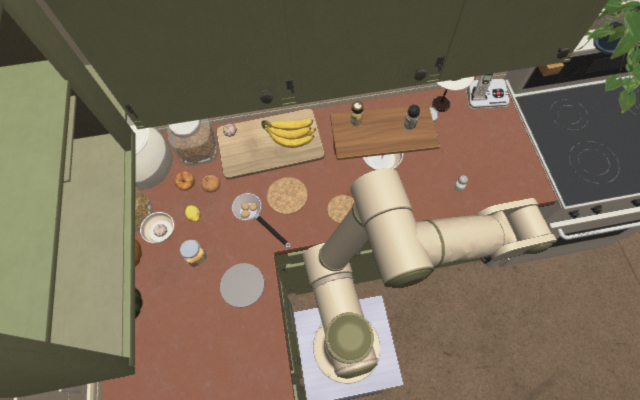

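```bash
cat >h.py <<'E'
from rig import readout, capture, ctrl, nets
import cv2,numpy as np
from scipy.spatial.transform import Rotation as R
def cam(c):
    f=200/np.tan(np.radians(c["fov_y"]/2)); q=c["rotation"]
    return f,c["cx"],c["cy"],np.array(c["eye"]),R.from_quat([q[1],q[2],q[3],q[0]]).as_matrix()
def px2z(c,u,v,z):
    f,cx,cy,e,M=cam(c); d=M@np.array([(u-cx)/f,(v-cy)/f,1.]); return e+d*(z-e[2])/d[2]
def proj(c,p):
    f,cx,cy,e,M=cam(c); q=M.T@(np.array(p,float)-e); return np.array([f*q[0]/q[2]+cx,f*q[1]/q[2]+cy])
def crop(c,u0,v0,u1,v1,s,name):
    im=cv2.resize(c["img"][v0:v1,u0:u1,::-1],None,fx=s,fy=s,interpolation=cv2.INTER_CUBIC); cv2.imwrite(f"pics/{name}.png",im)
E
python3 - <<'E'
from h import *
t=capture("top");s=capture("scene")
print(proj(t,[0,0,0]),proj(s,[0,0,0]), proj(t,[0,0,400]))
print("tcp",proj(s,readout.sense()["eef_pos"]),proj(t,readout.sense()["eef_pos"]))
for n,u,v,z in [("pan",247,208,46),("trv",287,196,8),("trv2",341,208,8),("grey",242,286,8),("handle end",289,245,38),("salt",460,185,45),("honey",193,252,55),("lemon",192,213,28),("onion",211,184,37),("shelf FL",336,157,230),("shelf FR",438,148,230),("bL",331,113,230),("bR",434,107,230),("jar L",355,114,283),("jarR",412,116,283)]:
    print(n,px2z(t,u,v,z).round())
crop(t,170,80,330,200,5,"t_a");crop(t,310,80,470,200,5,"t_b");crop(t,170,170,330,290,5,"t_c");crop(s,280,140,480,290,4,"s_b");crop(s,190,140,350,260,5,"s_a")
E
```

```text
[346.65862091 346.66201508] [209.40806902 310.75810296] [351.51847192 330.39233323]
tcp [375.41030967 269.26846726] [502.79543748 247.6580725 ]
pan [554. 271.  46.]
trv [593. 116.   8.]
trv2 [502. -82.   8.]
grey [271. 326.   8.]
handle end [381. 137.  38.]
salt [ 494. -549.   45.]
honey [415. 479.  55.]
lemon [581. 482.  28.]
onion [687. 400.  37.]
shelf FL [603. -80. 230.]
shelf FR [ 570. -441.  230.]
bL [790. -99. 230.]
bR [ 743. -478.  230.]
jar L [ 731. -174.  283.]
jarR [ 685. -369.  283.]
```

View pics/t_b.png

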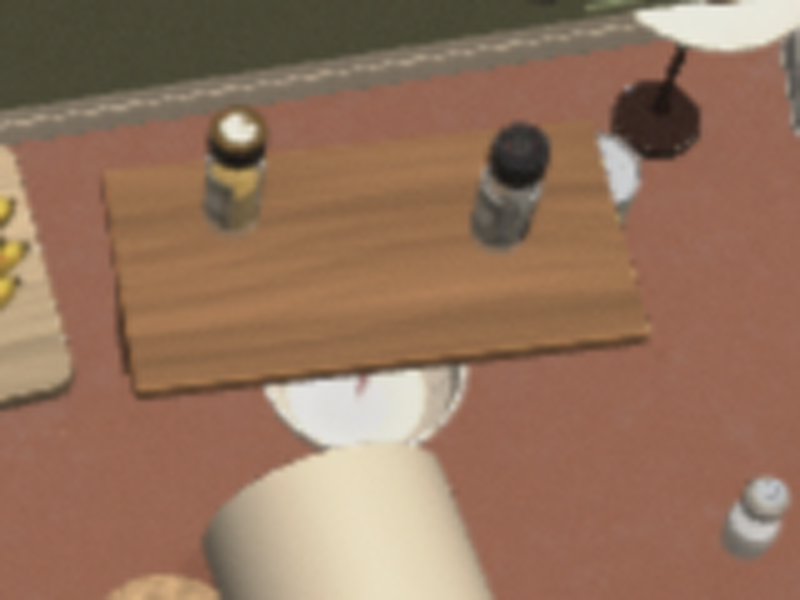

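View pics/t_c.png

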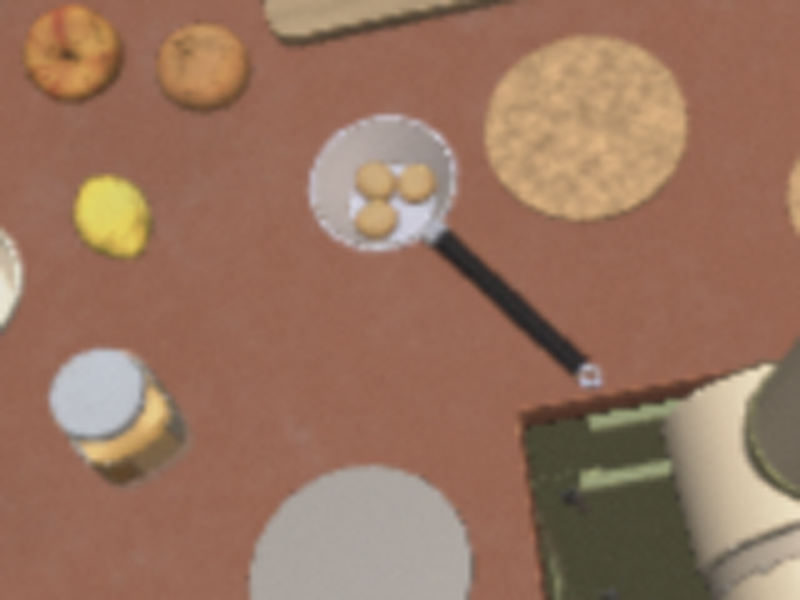

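View pics/s_b.png

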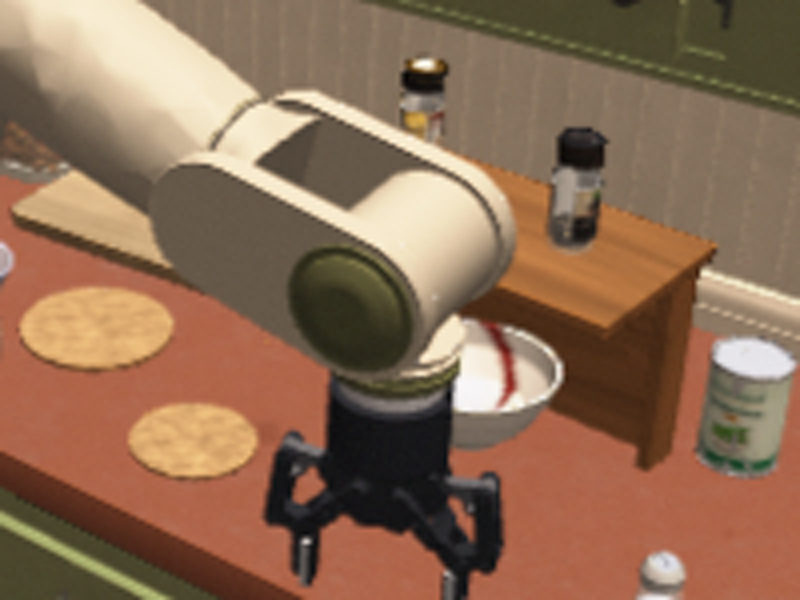

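View pics/s_a.png

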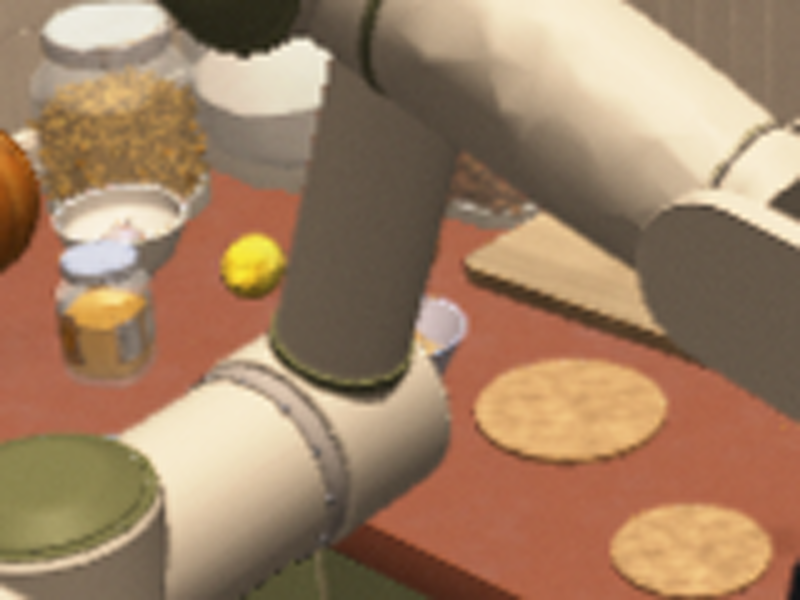

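apply_moves([
  [0,0,-5,0],
  [0,0,-5,0],
  [0,0,-5,0],
  [0,0,-5,0],
  [0,0,-5,0],
  [0,0,-5,0],
  [0,0,-5,0],
  [0,0,-5,0],
])

```text
time_s: 2.2
eef_pos: [157.6, -495.3, 672.5]
ee_rot: [0.003, 0.988, 0.154, 0.0]
force: [1.0, -2.1, 1.6]
grip_width: 0.998
```

```bash
python3 - <<'E'
from h import *
s=readout.sense(); print(s["joints"].round(3),s["eef_pos"],s["ee_rot"])
c=capture("top");cv2.imwrite("pics/t1.png",c["img"][:,:,::-1])
c=capture("scene");cv2.imwrite("pics/s1.png",c["img"][:,:,::-1])
E
```

```text
[-1.489e+00  4.980e-01  2.380e-01  2.000e-03  2.399e+00 -2.260e-01] [ 157.55089681 -495.33057389  672.50326206] [2.89209819e-03 9.88094233e-01 1.53822304e-01 3.49162904e-04]
```

View pics/s1.png

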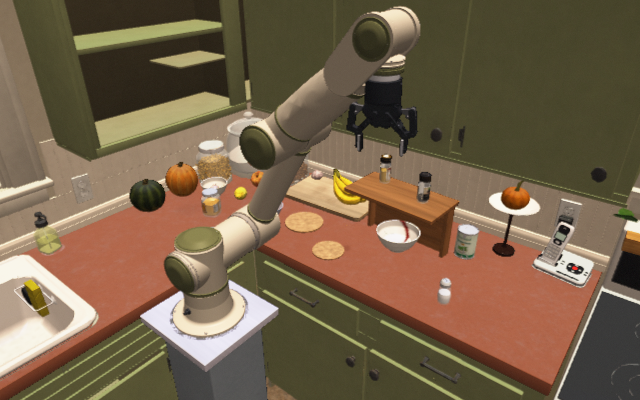

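apply_moves([
  [0,0,-5,0],
  [0,0,-5,0],
  [0,0,-5,0],
  [0,0,-5,0],
])

```text
time_s: 2.7
eef_pos: [130.1, -409.6, 744.5]
ee_rot: [0.03, 0.988, 0.154, 0.005]
force: [0.1, 0.1, 0.3]
grip_width: 1.005
```

```bash
python3 - <<'E'
from h import *
s=readout.sense(); print(s["joints"].round(3),s["eef_pos"],s["ee_rot"])
q=s["ee_rot"];print(R.from_quat([q[1],q[2],q[3],q[0]]).as_matrix().round(3))
c=capture("top");crop(c,310,80,470,200,5,"t_b2")
c=capture("scene");crop(c,330,150,480,262,5,"s_b2")
E
```

```text
[-1.545  0.368  0.192  0.03   2.523 -0.258] [ 130.09596661 -409.55114247  744.51816776] [0.0300897  0.98764235 0.15373096 0.00489796]
[[ 0.953  0.303  0.019]
 [ 0.304 -0.951 -0.058]
 [ 0.     0.061 -0.998]]
```

View pics/t_b2.png

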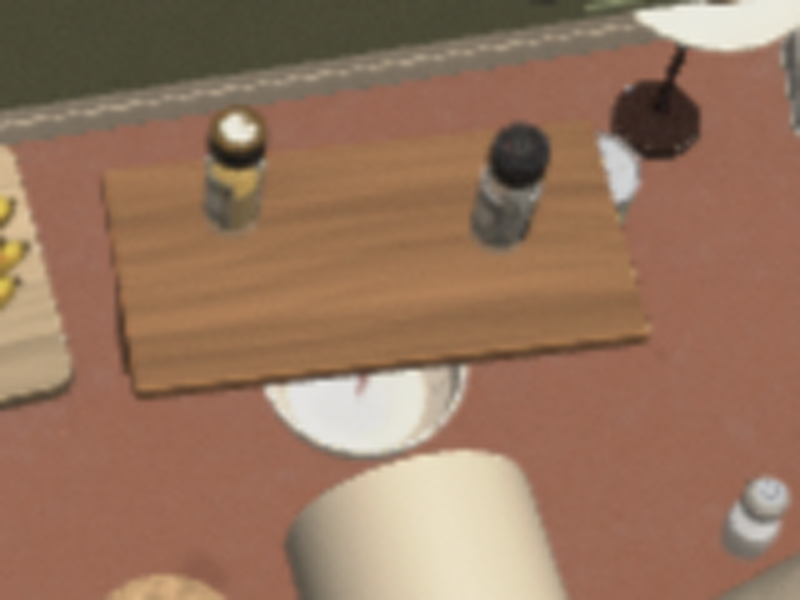

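View pics/s_b2.png

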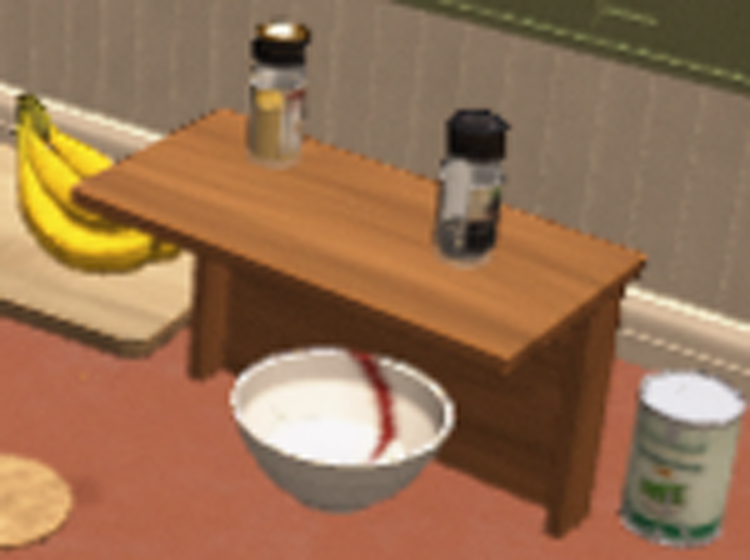

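apply_moves([
  [0,3,-4,0],
  [0,3,-4,0],
  [0,3,-4,0],
  [0,3,-4,0],
])

```text
time_s: 3.2
eef_pos: [132.7, -417.8, 748.8]
ee_rot: [0.066, 0.986, 0.153, 0.011]
force: [0.3, -0.6, 0.4]
grip_width: 0.995
```

```bash
cat >>h.py <<'E'
import json,os
def st():
    s=readout.sense();q=s["ee_rot"];M=R.from_quat([q[1],q[2],q[3],q[0]]).as_matrix()
    open("log.jsonl","a").write(json.dumps([list(s["joints"]),list(s["eef_pos"]),list(q)])+"\n")
    print("t",s["time_s"],"j",s["joints"].round(3),"p",s["eef_pos"].round(1),"tilt",np.degrees(np.arccos(-M[2,2])).round(1));print(M.round(3)); return s,M
E
python3 -c "
from h import *
st()"
```

```text
t 3.2 j [-1.548  0.363  0.188  0.061  2.46  -0.237] p [ 132.7 -417.8  748.8] tilt 7.7
[[ 0.953  0.301  0.041]
 [ 0.304 -0.944 -0.128]
 [ 0.     0.134 -0.991]]
```

```bash
python3 - <<'E'
from h import *
t=capture("top");s=capture("scene")
print("bowl s",px2z(s,398.5,231.6,78).round(1))
def tp(u,v,z): return px2z(t,310+u/5,80+v/5,z).round(1)
def sp(u,v,z): return px2z(s,330+u/5,150+v/5,z).round(1)
print("front t",tp(370,457,78),"L",tp(266,384,78),"R",tp(466,370,78))
for n,u,v,z in [("FLtop",130,380,230),("FLbot",137,395,212),("FRtop",648,330,230),("FRbot",650,341,212),("BL",104,172,230),("BR",590,120,230)]: print(n,tp(u,v,z))
for n,u,v,z in [("FL",77,188,230),("FLb",77,194,212),("FR",508,360,230),("FRb",508,372,212),("BR",645,257,230),("BL",220,110,230)]: print("s",n,sp(u,v,z))
# rim ellipse fit scene
b=px2z(s,398.5,231.6,78)
im=s["img"][150:262,330:480,::-1].copy();im=cv2.resize(im,None,fx=5,fy=5,interpolation=cv2.INTER_CUBIC)
imt=cv2.resize(t["img"][80:200,310:470,::-1],None,fx=5,fy=5,interpolation=cv2.INTER_CUBIC)
for a in np.linspace(0,2*np.pi,60):
    p=b+81.5*np.array([np.cos(a),np.sin(a),0])
    q=(proj(s,p)-[330,150]+.5)*5; cv2.circle(im,tuple(q.astype(int)),1,(0,255,0),-1)
    q=(proj(t,p)-[310,80]+.5)*5; cv2.circle(imt,tuple(q.astype(int)),1,(0,255,0),-1)
cv2.imwrite("pics/fit1.png",im);cv2.imwrite("pics/fit2.png",imt)
crop(t,170,170,330,290,5,"t_c2")
E
```

```text
bowl s [ 669.  -289.7   78. ]
front t [ 591.3 -267.6   78. ] L [ 669.7 -203.4   78. ] R [ 652.1 -360.    78. ]
FLtop [606.8 -81.2 230. ]
FLbot [604.1 -85.9 212. ]
FRtop [ 576.7 -449.2  230. ]
FRbot [ 577.5 -455.2  212. ]
BL [783.7 -96.7 230. ]
BR [ 760.2 -460.5  230. ]
s FL [595.5 -95.  230. ]
s FLb [616.3 -80.4 212. ]
s FR [ 569.1 -456.   230. ]
s FRb [ 583.6 -451.   212. ]
s BR [ 753.6 -467.2  230. ]
s BL [ 774.9 -104.1  230. ]
```

View pics/fit1.png

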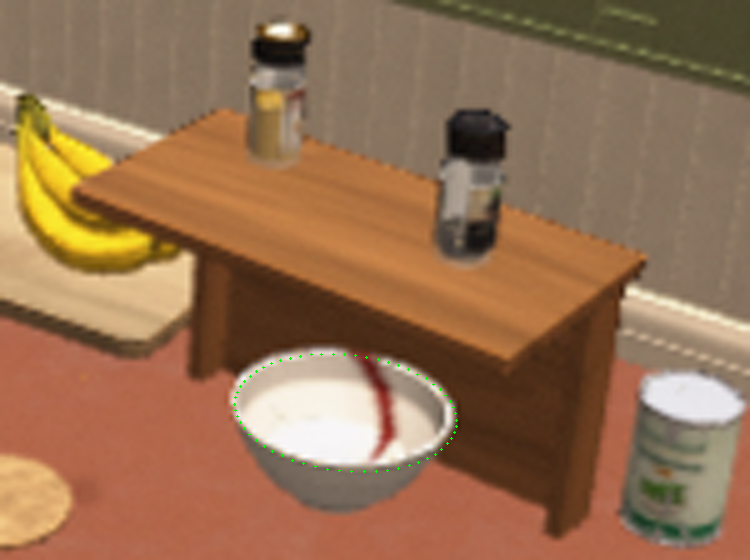

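View pics/fit2.png

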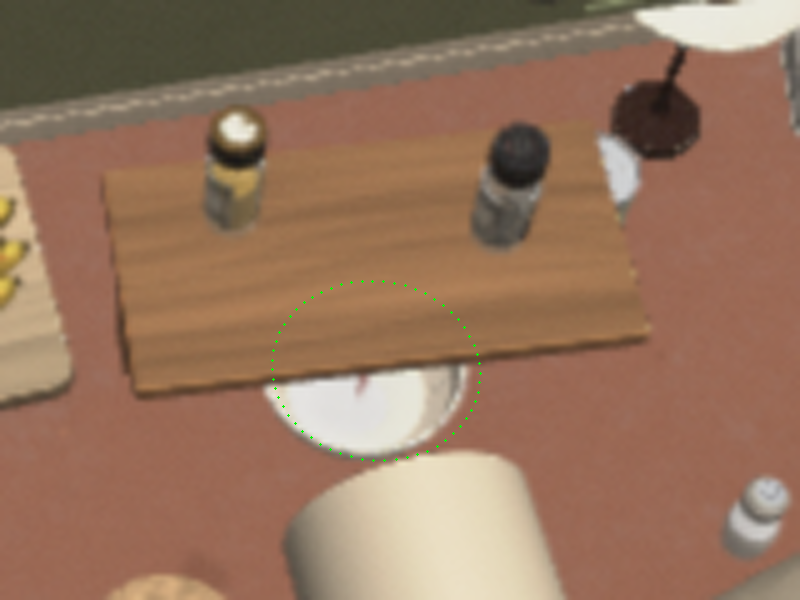

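```bash
python3 - <<'E'
import json
rows=[([-1.48539202e+00,3.13454126e-01,1.49843927e+00,-1.18217312e-05,1.33102307e+00,-2.23381722e-01],[159.5293253,-499.99674567,303.33208819],[-6.60723811e-04,9.88104623e-01,1.53781717e-01,3.99004117e-05]),
([-1.489,.498,.238,.002,2.399,-.226],[157.55,-495.33,672.50],[2.89209819e-03,9.88094233e-01,1.53822304e-01,3.49162904e-04]),
([-1.545,.368,.192,.03,2.523,-.258],[130.096,-409.551,744.518],[0.0300897,0.98764235,0.15373096,0.00489796])]
old=open("log.jsonl").read()
open("log.jsonl","w").write("".join(json.dumps(r)+"\n" for r in rows)+old)
E
cat >kin.py <<'E'
import numpy as np,json
from scipy.spatial.transform import Rotation as R
from scipy.optimize import least_squares
rz=lambda a:R.from_euler('z',a).as_matrix(); ry=lambda a:R.from_euler('y',a).as_matrix()
def fk(P,j):
    h,a1,d,b,L1,c,L2,L3,e5=P[:9]
    A=rz(j[0]);B=A@ry(j[1]);C=B@ry(j[2]);D=C@rz(j[3])@ry(j[4]);
    p=np.array([0,0,h])+A@[a1,d,0]+B@[b,0,L1]+C@[c,0,L2]+D@[e5,0,L3]
    return p,D@rz(j[5])@rz(P[9])
def data(): return [json.loads(l) for l in open("log.jsonl")]
def mat(q): return R.from_quat([q[1],q[2],q[3],q[0]]).as_matrix()
P0=np.array([300,0,-116,0,420,0,400,200,0,np.pi/2.])
SIG=np.array([300,5,100,100,300,100,300,300,5,3])
def fit():
    D=data()
    def f(P):
        r=list((P-P0)/SIG*0.05)
        for j,p,q in D:
            pp,M=fk(P,j); r+=list(pp-np.array(p)); r+=list(100*R.from_matrix(M.T@mat(q)).as_rotvec())
        return r
    best=min((least_squares(f,np.r_[P0[:9],y]) for y in (0,1.57,3.14,-1.57)),key=lambda s:s.cost)
    return best.x,best
if __name__=="__main__":
    x,b=fit(); print(x.round(2),b.cost)
    D=data(); 
    for j,p,q in D:
        pp,M=fk(x,j); print((pp-p).round(1),R.from_matrix(M.T@mat(q)).as_rotvec().round(3))
    json.dump(list(x),open("P.json","w"))
E
python3 kin.py
```

```text
[ 2.0169e+02 -9.5000e-01  1.1631e+02  1.0300e+00  4.3851e+02  3.9080e+01
  3.9750e+02  1.8232e+02 -1.2000e-01  1.5700e+00] 0.012033296142336494
[ 0.  0. -0.] [-0. -0. -0.]
[0. 0. 0.] [ 0.001 -0.     0.   ]
[-0.  0. -0.] [-0.  0. -0.]
[-0. -0.  0.] [-0.  0. -0.]
```

```bash
cat >plan.py <<'E'
from kin import *
P=np.array(json.load(open("P.json")))
LO=np.array([-2.94,-.97,.19,-1.23,.02,-2.88]);HI=np.array([2.94,2.17,2.56,4.37,3.11,2.88])
def ik(p,M,j0):
    def f(j):
        pp,N=fk(P,j); return np.r_[(pp-p)/10,20*R.from_matrix(N.T@M).as_rotvec()]
    best=None
    for s in [j0]+[np.array([np.arctan2(p[1],p[0])+a,.3,1.5,w,1.3,q]) for a in(-.3,.3) for w in(0,1.5,3.1) for q in(0,-1.8,1.8)]:
        r=least_squares(f,np.clip(s,LO+.01,HI-.01),bounds=(LO,HI))
        if r.cost<1e-4: return r.x,r.cost
        if best is None or r.cost<best.cost: best=r
    return best.x,best.cost
az=lambda a:np.array([np.cos(np.radians(a)),np.sin(np.radians(a)),0.])
def toolR(T,fing_az,psi=0,sgn=1):
    # tool z toward fing_az & down; tool y horizontal (jaws), at psi=0
    s,c=np.sin(np.radians(T)),np.cos(np.radians(T))
    z=s*az(fing_az)-c*np.array([0,0,1.]); y=sgn*az(fing_az+90); x=np.cross(y,z)
    return np.column_stack([x,y,z])@rz(np.radians(psi))
E
cat >chk.py <<'E'
from plan import *
D=37.8; d0=az(D); pan=np.array([554,271,0.]); grip=pan-165*d0+[0,0,38]; triv=np.array([593,116,8.])-165*d0+[0,0,38]
bowl=np.array([670,-285,0.])
for T in (40,45,50,55,60):
  for sgn in (1,-1):
    j=np.array([0,.3,1.5,0,1.3,0]);out=[]
    M0=toolR(T,D,0,sgn)
    def go(n,g,M):
        global j
        q,c=ik(g-53.9*M[:,2],M,j); out.append((n,round(c,3),q.round(2)));
        if c<1e-3:j=q
    go("grasp",grip,M0);go("lift",grip+[0,0,150],M0);go("triv",triv,M0)
    for psi in (0,60,110,130):
      for ss in (1,-1):
        M=toolR(T,D,ss*psi,sgn); W=M@M0.T; d=W@d0; m=W@[0,0,1.]
        if psi>0 and d[1]>d0[1]*.99: continue
        if psi==0: g=bowl+[-120,-0,160]-165*d
        else:
            mh=m*[1,1,0]; mh/=np.linalg.norm(mh); th=np.arccos(m[2])
            lip=23*m+56*(np.cos(th)*mh-np.sin(th)*np.array([0,0,1])) # rel pan centre
            pc=bowl+[0,0,95]-lip-20*mh
            g=pc-165*d+15*m   # handle 38 above underside, centre 23
            if psi>100: print(T,psi,"tilt",np.degrees(th).round(),"d az,el",np.degrees(np.arctan2(d[1],d[0])).round(),np.degrees(np.arcsin(d[2])).round(),"m az",np.degrees(np.arctan2(m[1],m[0])).round(),"pc",pc.round(),"g",g.round())
        go(f"psi{ss*psi}",g,M)
    print(T,sgn,*out,sep="\n  ")
E
python3 chk.py
```

```text
40 110 tilt 64.0 d az,el -36.0 -41.0 m az -100.0 pc [ 681. -220.  135.] g [ 578. -161.  251.]
40 130 tilt 71.0 d az,el -49.0 -54.0 m az -111.0 pc [ 691. -229.  141.] g [ 622. -170.  279.]
40 130 tilt 71.0 d az,el 124.0 -54.0 m az -174.0 pc [ 729. -278.  141.] g [ 770. -360.  279.]
40
  1
  ('grasp', np.float64(0.0), array([-0.13,  0.42,  2.34,  1.85,  0.5 ,  2.17]))
  ('lift', np.float64(0.932), array([-0.09, -0.01,  2.19,  0.79,  0.59, -2.88]))
  ('triv', np.float64(0.0), array([-0.56,  0.44,  2.23,  1.32,  0.67,  2.33]))
  ('psi0', np.float64(0.0), array([-1.22,  0.55,  1.55,  0.68,  1.35,  2.57]))
  ('psi0', np.float64(0.0), array([-1.22,  0.55,  1.55,  0.68,  1.35,  2.57]))
  ('psi60', np.float64(0.0), array([-0.92,  0.38,  1.81,  0.8 ,  1.11, -2.53]))
  ('psi110', np.float64(0.0), array([-0.73,  0.36,  1.58,  0.75,  1.18, -1.33]))
  ('psi130', np.float64(0.0), array([-0.69,  0.43,  1.41,  0.73,  1.23, -0.88]))
  ('psi-130', np.float64(0.0), array([-0.76,  1.09,  0.24,  0.69,  1.66,  1.14]))
40 110 tilt 64.0 d az,el -36.0 -41.0 m az -100.0 pc [ 681. -220.  135.] g [ 578. -161.  2
[... 7572 characters left out ...]
 az -99.0 pc [ 675. -256.  155.] g [ 557. -280.  269.]
60
  -1
  ('grasp', np.float64(0.0), array([-0.28,  0.63,  2.46,  2.17,  1.02, -1.52]))
  ('lift', np.float64(0.0), array([-0.28,  0.04,  2.42,  1.68,  0.78, -0.76]))
  ('triv', np.float64(0.0), array([-0.72,  0.61,  2.31,  1.63,  1.02, -1.32]))
  ('psi0', np.float64(0.0), array([-1.31,  0.66,  1.56,  0.93,  1.54, -0.74]))
  ('psi0', np.float64(0.0), array([-1.31,  0.66,  1.56,  0.93,  1.54, -0.74]))
  ('psi60', np.float64(0.0), array([-1.1 ,  0.53,  1.77,  1.06,  1.36,  0.33]))
  ('psi110', np.float64(0.0), array([-1.02,  0.47,  1.61,  1.06,  1.41,  1.42]))
  ('psi130', np.float64(0.0), array([-1.01,  0.5 ,  1.5 ,  1.06,  1.44,  1.85]))
```

```bash
cat >>h.py <<'E'
def dt(M,w): return (M.T@np.array(w,float)/10).round(2)
E
python3 - <<'E'
from h import *
s,M=st(); p=s["eef_pos"]
a=np.array([420,-80,690.]);b=np.array([330,270,690.])
print(dt(M,a-p),dt(M,b-a))
E
```

```text
t 3.3 j [-1.549  0.362  0.187  0.061  2.461 -0.237] p [ 132.6 -417.   749.5] tilt 7.8
[[ 0.953  0.301  0.041]
 [ 0.304 -0.944 -0.129]
 [-0.     0.135 -0.991]]
[ 37.62 -23.95   2.73] [  2.07 -35.75  -4.89]
```

apply_moves([
  [4.1,-2.6,0.8,-2],
  [4.1,-2.6,0.4,-2],
  [4.1,-2.6,0.3,-2],
  [4.1,-2.6,0.3,-2],
  [4.1,-2.6,0.3,-2],
  [4.1,-2.6,0.3,-2],
  [4.1,-2.6,0.3,-2],
  [4.1,-2.6,0.3,-2],
])

```text
time_s: 4.1
eef_pos: [342.6, -102.9, 689.0]
ee_rot: [0.067, 0.956, 0.287, 0.001]
force: [0.9, -0.5, 1.4]
grip_width: 1.002
```

```bash
python3 - <<'E'
from h import *
s,M=st(); p=s["eef_pos"]
a=np.array([420,-20,690.]);b=np.array([330,270,690.])
print(dt(M,a-p),dt(M,b-a))
E
```

```text
t 4.1 j [-0.577 -0.006  0.866 -0.104  2.174  0.346] p [ 342.6 -102.9  689. ] tilt 7.7
[[ 0.835  0.549  0.041]
 [ 0.549 -0.826 -0.128]
 [-0.036  0.13  -0.991]]
[11.01 -2.59 -0.85] [  8.4  -28.89  -4.09]
```

apply_moves([
  [2.4,-3.9,-0.6,0],
  [2.4,-3.9,-0.6,0],
  [2.4,-3.9,-0.6,0],
  [2.4,-3.9,-0.6,0],
  [2.4,-3.9,-0.6,0],
  [2.4,-3.9,-0.6,0],
  [2.4,-3.9,-0.6,0],
  [2.4,-3.9,-0.6,0],
])

```text
time_s: 4.9
eef_pos: [329.0, 266.5, 689.5]
ee_rot: [0.068, 0.956, 0.287, 0.001]
force: [0.3, -0.8, -0.2]
grip_width: 1.001
```

```bash
python3 - <<'E'
from h import *
s,M=st(); p=s["eef_pos"]; print(np.degrees(np.arctan2(p[1],p[0])),np.hypot(*p[:2]))
for a in (44,60,100): print(a,dt(M,[40*np.cos(np.radians(a)),40*np.sin(np.radians(a)),30]))
E
```

```text
t 4.9 j [ 0.462  0.227  0.596 -0.185  2.33   1.323] p [329.  266.5 689.5] tilt 7.7
[[ 0.836  0.548  0.041]
 [ 0.548 -0.826 -0.128]
 [-0.036  0.13  -0.991]]
39.00650615705765 423.40689615546717
44 [ 3.82 -0.33 -3.21]
60 [ 3.46 -1.38 -3.33]
100 [ 1.47 -3.25 -3.51]
```

apply_moves([
  [3.4,-1.5,-3.3,0],
  [3.4,-1.5,-3.3,0],
  [3.4,-1.5,-3.3,0],
  [3.4,-1.5,-3.3,0],
  [3.4,-1.5,-3.3,0],
  [3.4,-1.5,-3.3,0],
  [3.4,-1.5,-3.3,0],
  [3.4,-1.5,-3.3,0],
])

```text
time_s: 5.7
eef_pos: [342.0, 390.5, 684.3]
ee_rot: [0.047, 0.954, 0.29, 0.056]
force: [0.7, 0.0, 0.3]
grip_width: 0.998
```

```bash
python3 - <<'E'
from h import *
s,M=st(); p=s["eef_pos"]; print(np.degrees(np.arctan2(p[1],p[0])),np.hypot(*p[:2]),np.degrees(np.arctan2(M[1,2],M[0,2])))
E
```

```text
t 5.7 j [ 0.672  0.508  0.188 -0.185  2.367  1.514] p [342.  390.5 684.3] tilt 8.4
[[ 0.825  0.549  0.135]
 [ 0.559 -0.827 -0.058]
 [ 0.08   0.123 -0.989]]
48.785327470190474 519.0834914924282 -23.131311508097195
```

```bash
cat >push.py <<'E'
from h import *
from kin import fk
import sys
P=np.array(json.load(open("P.json")))
s,M=st(); p=s["eef_pos"]; j=s["joints"]
sh=np.array([-np.sin(j[0])*P[2],np.cos(j[0])*P[2],P[0]]); w=p-P[7]*M[:,2]
v=w-sh; u=v/np.linalg.norm(v); print("z az",np.degrees(np.arctan2(M[1,2],M[0,2])).round(1),"push az/el",np.degrees(np.arctan2(u[1],u[0])).round(1),np.degrees(np.arcsin(u[2])).round(1),"tool dir",dt(M,48*u))
T=np.degrees(np.arccos(-M[2,2]))
E
python3 push.py
```

```text
t 5.7 j [ 0.672  0.508  0.188 -0.185  2.367  1.514] p [342.  390.5 684.3] tilt 8.4
[[ 0.825  0.549  0.135]
 [ 0.559 -0.827 -0.058]
 [ 0.08   0.123 -0.989]]
z az -23.1 push az/el 38.5 53.1 tool dir [ 3.17  0.23 -3.6 ]
```

apply_moves([
  [3.2,0,-3.6,0],
  [3.2,0,-3.6,0],
  [3.2,0,-3.6,0],
  [3.2,0,-3.6,0],
  [3.2,0,-3.6,0],
  [3.2,0,-3.6,0],
  [3.2,0,-3.6,0],
  [3.2,0,-3.6,0],
])

```text
time_s: 6.5
eef_pos: [355.5, 369.3, 715.7]
ee_rot: [0.015, 0.947, 0.294, 0.131]
force: [0.3, -0.5, -0.6]
grip_width: 1.002
```

```bash
python3 push.py
```

```text
t 6.5 j [ 0.615  0.452  0.187 -0.141  2.255  1.482] p [355.5 369.3 715.7] tilt 15.2
[[ 0.793  0.552  0.258]
 [ 0.56  -0.827  0.049]
 [ 0.24   0.106 -0.965]]
z az 10.7 push az/el 35.2 56.3 tool dir [ 3.54  0.35 -3.22]
```

apply_moves([
  [3.2,-2.2,-3.1,0],
  [3.2,-2.2,-3.1,0],
  [3.2,-2.2,-3.1,0],
  [3.2,-2.2,-3.1,0],
  [3.2,-2.2,-3.1,0],
  [3.2,-2.2,-3.1,0],
  [3.2,-2.2,-3.1,0],
  [3.2,-2.2,-3.1,0],
])

```text
time_s: 7.3
eef_pos: [269.9, 459.4, 726.3]
ee_rot: [-0.028, 0.932, 0.296, 0.207]
force: [0.6, -0.1, 0.3]
grip_width: 1.002
```

```bash
python3 push.py
```

```text
t 7.3 j [ 0.88   0.449  0.187 -0.204  2.11   1.695] p [269.9 459.4 726.3] tilt 24.2
[[ 0.738  0.564  0.37 ]
 [ 0.541 -0.823  0.175]
 [ 0.403  0.071 -0.912]]
z az 25.3 push az/el 50.4 56.4 tool dir [ 3.97 -0.44 -2.67]
```

apply_moves([
  [4,-0.4,-2.7,0],
  [4,-0.4,-2.7,0],
  [4,-0.4,-2.7,0],
  [4,-0.4,-2.7,0],
  [4.1,-0.4,-2.4,0],
  [4.1,-0.4,-2.4,0],
  [4.1,-0.4,-2.4,0],
  [4.1,-0.4,-2.4,0],
])

```text
time_s: 8.1
eef_pos: [304.2, 436.5, 765.6]
ee_rot: [-0.077, 0.907, 0.297, 0.287]
force: [0.6, 0.3, -0.1]
grip_width: 0.998
```

```bash
python3 push.py
```

```text
t 8.1 j [ 0.782  0.397  0.188 -0.125  1.96   1.637] p [304.2 436.5 765.6] tilt 34.6
[[ 0.658  0.583  0.476]
 [ 0.495 -0.812  0.31 ]
 [ 0.567  0.031 -0.823]]
z az 33.1 push az/el 44.8 59.4 tool dir [ 4.34 -0.26 -2.04]
```

apply_moves([
  [4.3,-0.3,-2,0],
  [4.3,-0.3,-2,0],
  [4.4,-0.3,-1.8,0],
  [4.4,-0.3,-1.8,0],
  [4.5,-0.3,-1.5,0],
  [4.5,-0.3,-1.5,0],
  [4.5,-0.3,-1.2,0],
  [4.5,-0.3,-1.2,0],
])

```text
time_s: 8.9
eef_pos: [344.8, 425.4, 798.8]
ee_rot: [-0.123, 0.872, 0.293, 0.371]
force: [-0.0, 0.0, 0.2]
grip_width: 1.006
```

```bash
python3 push.py
```

```text
t 8.9 j [ 0.686  0.374  0.188 -0.031  1.777  1.589] p [344.8 425.4 798.8] tilt 46.1
[[ 0.552  0.603  0.576]
 [ 0.42  -0.798  0.432]
 [ 0.72   0.003 -0.694]]
z az 36.9 push az/el 39.3 60.8 tool dir [ 4.64 -0.08 -1.22]
```

```bash
python3 - <<'E'
from h import *
t=capture("top"); crop(t,170,170,330,290,5,"t_c3")
im=t["img"]; g=im.astype(int).max(2)
m=np.zeros(g.shape,bool); m[212:248,252:292]=g[212:248,252:292]<70
n,l,stt,cen=cv2.connectedComponentsWithStats(m.astype(np.uint8)); i=1+np.argmax(stt[1:,4]); vv,uu=np.nonzero(l==i); print(stt[i],cen[i])
W=np.array([px2z(t,u,v,38)[:2] for u,v in zip(uu,vv)])
c=W.mean(0); ev,V=np.linalg.eigh(np.cov(W.T)); d=V[:,1]; d*=np.sign(d[0]); print("handle c",c,"az",np.degrees(np.arctan2(d[1],d[0])), "extent",(W-c)@d@np.ones(1) if 0 else [((W-c)@d).min(),((W-c)@d).max()])
print("rim",px2z(t,170+383/5,170+182/5,46), "end silver",px2z(t,170+589/5,170+375/5,38))
a=(W-c)@d
for k in(50,214): print(k)
s=capture("scene");crop(s,190,140,350,260,5,"s_c3")
E
```

```text
[257 217  29  27 139] [271.23741007 229.88489209]
handle c [452.10487585 193.26130489] az 35.845428908887754 extent [np.float64(-74.34802715840164), np.float64(73.64931699530271)]
rim [560.46818725 271.81464959  46.        ] end silver [381.94178997 141.26124221  38.        ]
50
214
```

View pics/t_c3.png

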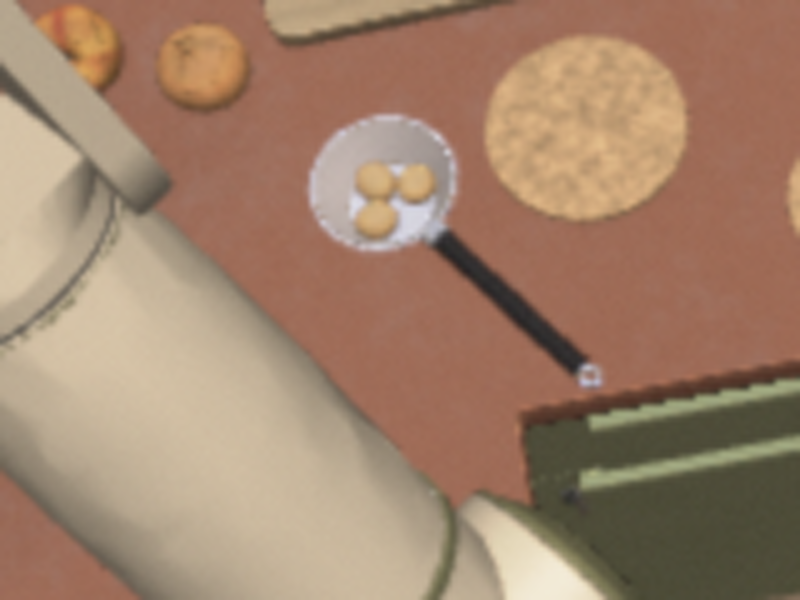

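View pics/s_c3.png

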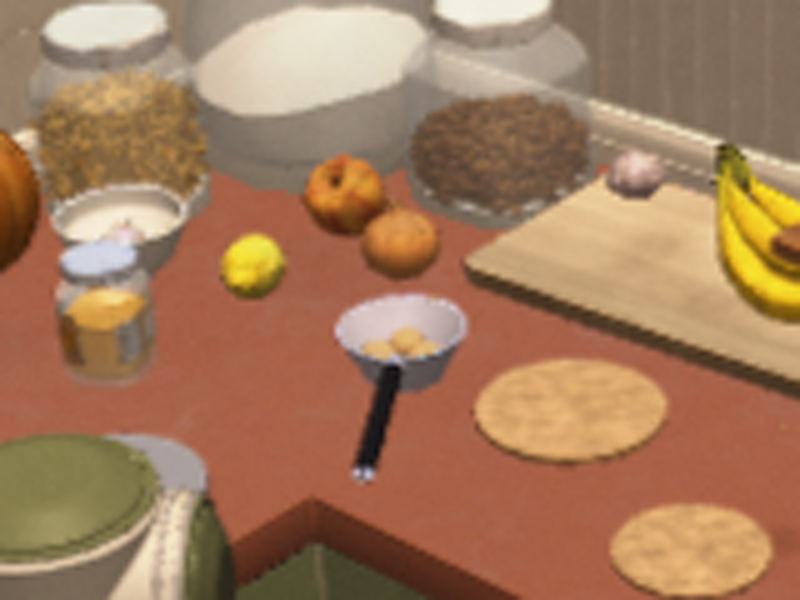

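```bash
python3 - <<'E'
from h import *
s=capture("scene");t=capture("top")
r=px2z(s,190+401/5,140+333/5,46); e=px2z(s,190+364/5,140+474/5,38); print(r,e,np.degrees(np.arctan2(*(r-e)[[1,0]])),np.linalg.norm((r-e)[:2]))
print("triv s",px2z(s,190+570/5,140+410/5,8),"t",px2z(t,170+586/5,170+128/5,8))
print("bowl top-view corrected? small triv s",px2z(s,190+691/5,140+548/5,8),"t",px2z(t,341,208,8))
E
```

```text
[550.07626938 259.97747743  46.        ] [381.86864391 137.79080664  38.        ] 35.99480005682148 207.90235155503564
triv s [590.32398974 107.08824013   8.        ] t [594.12694663 114.87612653   8.        ]
bowl top-view corrected? small triv s [493.93842937 -94.62021756   8.        ] t [501.94342443 -82.1562744    8.        ]
```

apply_moves([
  [4.6,0.2,-1.2,0],
  [4.6,0.2,-1.2,0],
  [4.6,0.2,-1,0],
  [4.7,0.2,-0.8,0],
  [4.7,0.2,-0.6,0],
  [4.7,0.2,-0.4,0],
  [4.7,0.2,-0.2,0],
  [4.7,0.2,0,0],
])

```text
time_s: 9.9
eef_pos: [402.4, 400.2, 833.3]
ee_rot: [-0.164, 0.827, 0.283, 0.457]
force: [0.4, 0.8, -0.0]
grip_width: 1.0
```

```bash
python3 push.py; python3 kin.py|tail -4
```

```text
t 9.9 j [0.539 0.363 0.188 0.114 1.582 1.515] p [402.4 400.2 833.3] tilt 58.1
[[ 0.422  0.618  0.663]
 [ 0.319 -0.786  0.529]
 [ 0.849 -0.012 -0.529]]
z az 38.6 push az/el 30.9 61.4 tool dir [ 4.78  0.24 -0.3 ]
[-0. -0. -0.] [ 0. -0. -0.]
[-0. -0. -0.] [ 0. -0. -0.]
[-0.  0.  0.] [ 0.  0. -0.]
[-0.  0.  0.] [ 0. -0. -0.]
```

```bash
python3 - <<'E'
from sim import *
tg=grip-53.9*z
a=p0+(tg+[0,0,110]-p0)*.6
print((Mg.T@(a-p0)/10).round(2),(Mg.T@(tg+[0,0,110]-a)/10).round(2))
E
```

```text
[-37.84  14.88  11.98] [-25.23   9.92   7.99]
```

apply_moves([
  [0,0,0,4.1],
  [-4.2,1.65,1.33,0],
  [-4.2,1.65,1.33,0],
  [-4.2,1.65,1.33,0],
  [-4.2,1.65,1.33,0],
  [-4.2,1.65,1.33,0],
  [-4.2,1.65,1.33,0],
  [-4.2,1.65,1.33,0],
])

```text
time_s: 10.7
eef_pos: [399.3, 299.1, 580.5]
ee_rot: [-0.179, 0.837, 0.255, 0.45]
force: [0.3, 1.4, 0.4]
grip_width: 0.998
```

```bash
python3 push.py; python3 - <<'E'
from sim import *
tg=grip-53.9*z
print((M0.T@(tg+[0,0,110]-p0)/10).round(2))
E
```

```text
t 10.7 j [ 0.283 -0.167  1.532  0.445  0.853  1.134] p [399.3 299.1 580.5] tilt 58.0
[[ 0.464  0.589  0.662]
 [ 0.266 -0.805  0.53 ]
 [ 0.845 -0.07  -0.53 ]]
z az 38.7 push az/el 16.2 55.8 tool dir [4.76 0.64 0.01]
[-38.92  14.88  12.19]
```

apply_moves([
  [-3.9,1.5,1.2,0],
  [-3.9,1.5,1.2,0],
  [-3.6,1.4,1.1,0],
  [-3.4,1.3,1.1,0],
  [-3.2,1.2,1.0,0],
  [-3.2,1.2,1.0,0],
  [-3.0,1.15,0.95,0],
  [-3.0,1.15,0.95,0],
])

```text
time_s: 11.5
eef_pos: [390.6, 187.9, 299.1]
ee_rot: [-0.179, 0.837, 0.255, 0.45]
force: [0.8, -0.0, -0.5]
grip_width: 1.002
```

```bash
python3 push.py; python3 - <<'E'
from sim import *
tg=grip-53.9*z
print((M0.T@(tg+[0,0,110]-p0)/10).round(2))
E
```

```text
t 11.5 j [-0.094 -0.136  2.254  1.343  0.649 -0.108] p [390.6 187.9 299.1] tilt 57.9
[[ 0.465  0.588  0.662]
 [ 0.266 -0.806  0.529]
 [ 0.844 -0.069 -0.531]]
z az 38.6 push az/el -5.4 36.9 tool dir [4.11 2.34 0.81]
[-11.78   4.45   3.75]
```

apply_moves([
  [-3.0,1.1,0.95,0],
  [-3.0,1.1,0.95,0],
  [-3.0,1.15,0.95,0],
  [-2.8,1.1,0.9,0],
  [0,0,0,0],
])

```text
time_s: 12.0
eef_pos: [386.3, 140.3, 174.8]
ee_rot: [-0.18, 0.839, 0.253, 0.447]
force: [0.2, 1.2, 0.4]
grip_width: 1.0
```

```bash
python3 push.py; python3 - <<'E'
from sim import *
tg=grip-53.9*z
print((M0.T@(tg-p0)/10).round(2),tg)
from h import *
t=capture("top");crop(t,190,170,350,290,5,"t_d");s=capture("scene");crop(s,190,140,350,260,5,"s_d")
print([ (nm,proj(c,grip+k*d0).round(1)) for nm,c in(("t",t),("s",s)) for k in (-49,0,115)])
for c,u,v,nm in ((t,190,170,"t_d"),(s,190,140,"s_d")):
    im=cv2.imread(f"pics/{nm}.png")
    for pt,col in [(grip+k*d0,(0,255,0)) for k in(-49,0,115)]+[(p0+53.9*z,(255,0,255)),(p0+53.9*z+42*M0[:,1],(255,0,255)),(p0+53.9*z-42*M0[:,1],(255,0,255))]:
        q=(proj(c,pt)-[u,v]+.5)*5; cv2.circle(im,tuple(q.astype(int)),4,col,-1)
    cv2.imwrite(f"pics/{nm}.png",im)
E
```

```text
t 12.0 j [-0.283  0.167  2.437  1.773  0.783 -0.845] p [386.3 140.3 174.8] tilt 57.6
[[ 0.472  0.586  0.658]
 [ 0.264 -0.807  0.528]
 [ 0.841 -0.075 -0.536]]
z az 38.8 push az/el -16.2 16.4 tool dir [2.89 3.53 1.51]
[-9.03  0.84  5.85] [387.02559986 140.5329419   66.89046865]
[('t', array([288. , 244.7])), ('t', array([278.7, 236.1])), ('t', array([257.6, 216.3])), ('s', array([262.5, 234.5])), ('s', array([264.4, 227.8])), ('s', array([268.6, 213.2]))]
```

View pics/t_d.png

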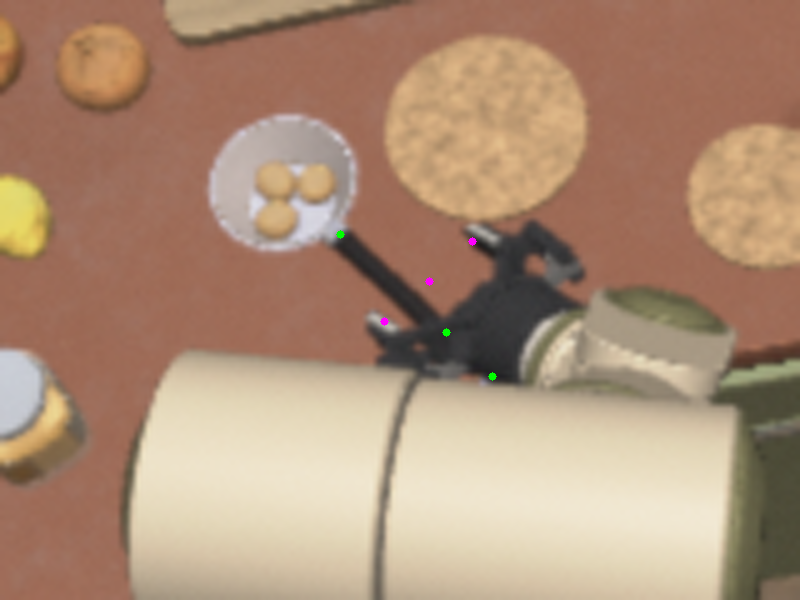

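View pics/s_d.png

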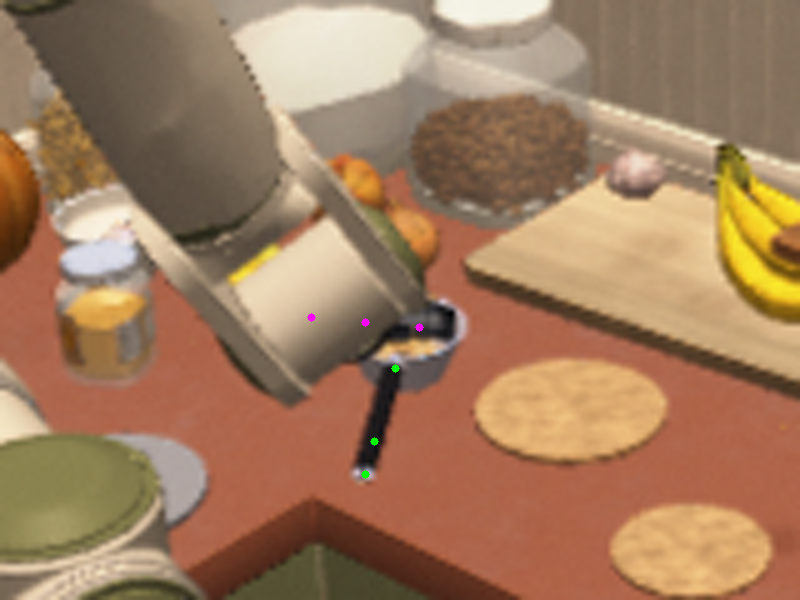

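apply_moves([
  [-2.2,0.2,1.45,0],
  [-2.2,0.2,1.45,0],
  [-2.2,0.2,1.4,0],
  [-1.4,0.15,0.9,0],
  [-0.8,0.1,0.5,0],
  [0,0,0,0],
])

```text
time_s: 12.7
eef_pos: [389.2, 141.8, 72.8]
ee_rot: [-0.18, 0.836, 0.256, 0.45]
force: [0.3, -0.1, -0.3]
grip_width: 1.001
```

```bash
python3 push.py; python3 - <<'E'
from sim import *
tg=grip-53.9*z
print("rem",(M0.T@(tg-p0)/10).round(2),tg,readout.sense()["force"])
from h import *
t=capture("top");crop(t,190,170,350,290,5,"t_e");s=capture("scene");crop(s,190,140,350,260,5,"s_e")
E
```

```text
t 12.7 j [-0.276  0.577  2.45   2.123  0.948 -1.372] p [389.2 141.8  72.8] tilt 57.9
[[ 0.464  0.591  0.66 ]
 [ 0.267 -0.804  0.532]
 [ 0.845 -0.07  -0.531]]
z az 38.8 push az/el -15.8 -7.3 tool dir [1.26 3.79 2.66]
rem [-0.67  0.03  0.1 ] [386.93476037 140.36280015  66.60913646] [ 0.30940616 -0.08887473 -0.30447873]
```

View pics/t_e.png

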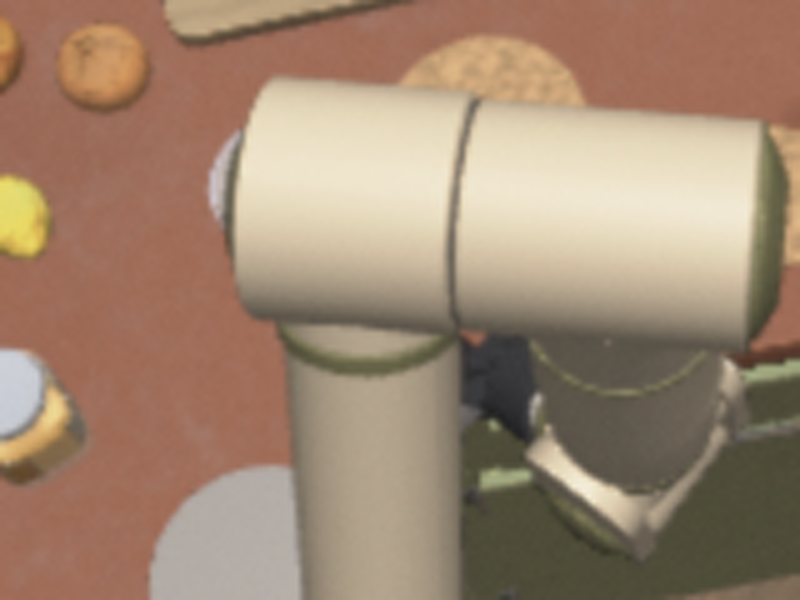

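View pics/s_e.png

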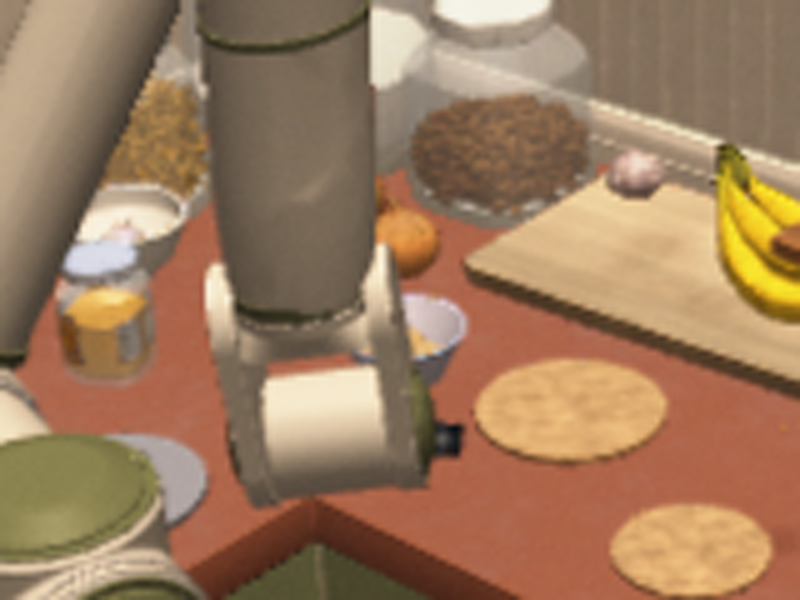

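apply_moves([
  [-0.6,0,0.1,0],
  [0,0,0,0],
])

```text
time_s: 13.0
eef_pos: [386.4, 140.3, 67.1]
ee_rot: [-0.179, 0.837, 0.256, 0.45]
force: [-1.0, -0.1, 0.5]
grip_width: 1.001
```

apply_moves([
  [0,0,0,0],
  [0,0,0,0],
  [0,0,0,0],
  [0,0,0,0],
  [0,0,0,0],
  [0,0,0,0],
  [0,0,0,0],
  [0,0,0,0],
], grip=0, force=40)

```text
time_s: 13.8
eef_pos: [386.4, 140.3, 66.8]
ee_rot: [-0.18, 0.837, 0.256, 0.45]
force: [0.3, -0.8, -0.3]
grip_width: 0.2
```

```bash
python3 push.py; python3 - <<'E'
from h import *
x=readout.sense();print(x["force"],x["grip_width"])
E
```

```text
t 13.8 j [-0.285  0.601  2.456  2.133  0.964 -1.403] p [386.4 140.3  66.8] tilt 57.9
[[ 0.465  0.59   0.66 ]
 [ 0.267 -0.804  0.531]
 [ 0.844 -0.07  -0.531]]
z az 38.8 push az/el -16.3 -8.8 tool dir [1.14 3.81 2.69]
[ 0.30446853 -0.80887669 -0.32758177] 0.20037649337285782
```

apply_moves([
  [0,0,0,0],
  [0,0,0,0],
  [0.4,-0.03,-0.25,0],
  [0.85,-0.07,-0.53,0],
  [1.3,-0.1,-0.8,0],
  [1.7,-0.14,-1.06,0],
  [1.3,-0.1,-0.8,0],
  [0.4,-0.03,-0.25,0],
], force=110)

```text
time_s: 14.6
eef_pos: [387.0, 140.3, 138.2]
ee_rot: [-0.179, 0.836, 0.256, 0.45]
force: [-0.3, 0.1, -2.2]
grip_width: 0.184
```

```bash
python3 push.py; python3 - <<'E'
from h import *
x=readout.sense();print(x["force"],x["grip_width"],x["wrist_torque"])
t=capture("top");cv2.imwrite("pics/t_f.png",t["img"][:,:,::-1]);s=capture("scene");crop(s,190,140,350,260,5,"s_f")
E
```

```text
t 14.6 j [-0.284  0.31   2.456  1.927  0.834 -1.073] p [387.  140.3 138.2] tilt 57.9
[[ 0.463  0.59   0.662]
 [ 0.268 -0.805  0.53 ]
 [ 0.845 -0.068 -0.531]]
z az 38.7 push az/el -16.3 7.9 tool dir [2.32 3.72 1.96]
[-0.26839947  0.08644838 -2.15099953] 0.18373764201578383 [-0.50185085  0.66713801 -0.00883545]
```

View pics/t_f.png

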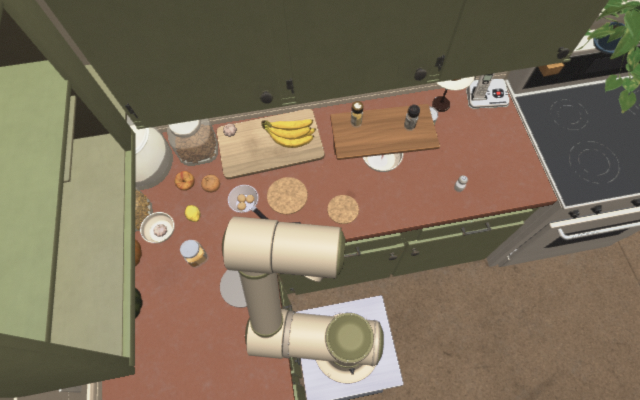

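View pics/s_f.png

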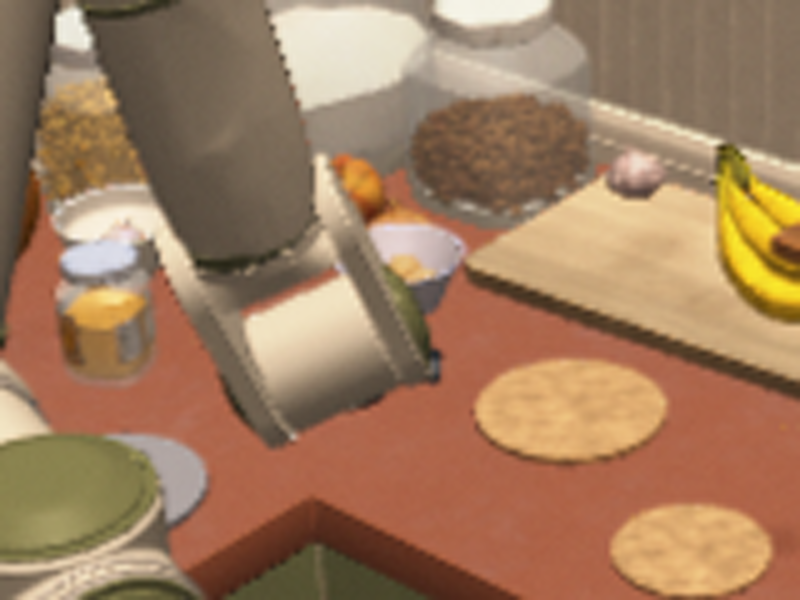

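```bash
cat >pour.py <<'E'
from plan import *
from rig import readout
s=readout.sense(); j0=np.array(s["joints"])
Mg=mat([-0.1795,.8365,.256,.45]); Mg,_=np.linalg.qr(Mg); Mg=mat(np.array([-0.1795,.8365,.256,.45])/np.linalg.norm([-0.1795,.8365,.256,.45]))
d0=az(36.); K=np.array([0,0,1.])
shelf=np.array([596,-268,212.]); sx=az(-4.); sy=np.array([-sx[1],sx[0],0])
bowl=np.array([670,-285,78.])
def W(psi): return Mg@rz(np.radians(psi))@Mg.T
def geo(psi):
    w=W(psi); d=w@d0; m=w@K; th=np.degrees(np.arccos(m[2])); return w,d,m,th
def panpts(g,psi):
    w=W(psi); pc=g+165*w@d0-15*w@K; a=np.radians(np.arange(0,360,15)); out=[]
    for r,h in ((56,23),(34,-23)):
        out+= [pc+w@(np.array([r*np.cos(t),r*np.sin(t),h])) for t in a]
    hd=[g+k*(w@d0) for k in range(-49,115,8)]
    return np.array(out),np.array(hd)
def lip(psi):  # rel to grip
    w,d,m,th=geo(psi); mh=m*[1,1,0]; mh/=np.linalg.norm(mh); t=np.radians(th)
    return 165*d-15*m+23*m+56*(np.cos(t)*mh-np.sin(t)*K),mh
def shelfclear(pts,r):
    q=pts-shelf; u=q@sx; v=q@sy; z=q[:,2]
    # box u 0..190, v -185..185, z 0..18
    dx=np.maximum(0,np.maximum(-u,u-190)); dy=np.maximum(0,np.abs(v)-185); dz=np.maximum(0,np.maximum(-z,z-18))
    return (np.sqrt(dx**2+dy**2+dz**2)-r).min()
def bowlclear(pts):  # vertical gap over bowl rim annulus 70..82 or outside wall
    q=pts-bowl; rr=np.hypot(q[:,0],q[:,1]); k=(rr>66)&(rr<86); return q[k,2].min() if k.any() else 999
def gbox(g,psi):
    M=Mg@rz(np.radians(psi)); o=[]
    for zz in (-54,-90,-130): 
        for x in (-43,43):
            for y in (-43,43): o.append(g+M@[x,y,zz])
    for zz in (-54,-20,19):
        for y in(-30,30): o.append(g+M@[0,y,zz])
    return np.array(o)
E
python3 - <<'E'
from pour import *
for psi in range(30,135,10):
    w,d,m,th=geo(psi); 
    l,mh=lip(psi)
    best=None
    for dep in (30,40,50,60):
      for lz in (86,92,98):
        tgt=bowl*[1,1,0]+[0,0,lz]+(dep-76)*sx-10*mh
        g=tgt-l; a,h=panpts(g,psi)
        c=(min(shelfclear(a,0),shelfclear(h,9)),shelfclear(gbox(g,psi),0),bowlclear(a))
        if dep in(30,40,50) and lz==92 and psi>=60: print(psi,dep,"th",th.round(),"d",np.degrees(np.arctan2(d[1],d[0])).round(),np.degrees(np.arcsin(d[2])).round(),"m",np.degrees(np.arctan2(m[1],m[0])).round(),"g",g.round(),"clr",np.round(c,0))
E
```

```text
60 30 th 50.0 d 9.0 -15.0 m -68.0 g [ 447. -258.  173.] clr [ 35. 138.  18.]
60 40 th 50.0 d 9.0 -15.0 m -68.0 g [ 457. -258.  173.] clr [ 34. 128.   1.]
60 50 th 50.0 d 9.0 -15.0 m -68.0 g [ 467. -259.  173.] clr [ 34. 118.   1.]
70 30 th 58.0 d 6.0 -20.0 m -72.0 g [ 455. -253.  190.] clr [ 25. 124.  10.]
70 40 th 58.0 d 6.0 -20.0 m -72.0 g [ 465. -254.  190.] clr [ 25. 114.   8.]
70 50 th 58.0 d 6.0 -20.0 m -72.0 g [ 475. -255.  190.] clr [ 25. 104.   8.]
80 30 th 66.0 d 3.0 -24.0 m -75.0 g [ 464. -251.  208.] clr [ 18. 111.  16.]
80 40 th 66.0 d 3.0 -24.0 m -75.0 g [ 474. -252.  208.] clr [ 18. 101.  15.]
80 50 th 66.0 d 3.0 -24.0 m -75.0 g [ 484. -253.  208.] clr [18. 91. 15.]
90 30 th 74.0 d 1.0 -29.0 m -79.0 g [ 474. -252.  224.] clr [13. 98. 18.]
90 40 th 74.0 d 1.0 -29.0 m -79.0 g [ 484. -253.  224.] clr [13. 88. 22.]
90 50 th 74.0 d 1.0 -29.0 m -79.0 g [ 494. -254.  224.] clr [13. 78. 22.]
100 30 th 81.0 d 0.0 -35.0 m -84.0 g [ 485. -256.  240.] clr [10. 86. 20.]
100 40 th 81.0 d 0.0 -35.0 m -84.0 g [ 495. -256.  240.] clr [10. 77. 28.]
100 50 th 81.0 d 0.0 -35.0 m -84.0 g [ 505. -257.  240.] clr [10. 68. 29.]
110 30 th 88.0 d -0.0 -40.0 m -88.0 g [ 497. -262.  253.] clr [ 8. 77. 22.]
110 40 th 88.0 d -0.0 -40.0 m -88.0 g [ 507. -262.  253.] clr [ 8. 69. 22.]
110 50 th 88.0 d -0.0 -40.0 m -88.0 g [ 517. -263.  253.] clr [ 8. 61. 31.]
120 30 th 94.0 d 1.0 -45.0 m -94.0 g [ 509. -270.  265.] clr [ 9. 71. 18.]
120 40 th 94.0 d 1.0 -45.0 m -94.0 g [ 519. -270.  265.] clr [ 8. 64. 25.]
120 50 th 94.0 d 1.0 -45.0 m -94.0 g [ 529. -271.  265.] clr [ 1. 57. 35.]
130 30 th 100.0 d 3.0 -50.0 m -100.0 g [ 520. -279.  275.] clr [ 8. 67. 20.]
130 40 th 100.0 d 3.0 -50.0 m -100.0 g [ 530. -280.  275.] clr [ 1. 61. 28.]
130 50 th 100.0 d 3.0 -50.0 m -100.0 g [ 540. -281.  275.] clr [-6. 57. 39.]
```

```bash
cat >>pour.py <<'E'
def gpour(psi,dep=40,back=20):
    l,mh=lip(psi); tgt=bowl*[1,1,0]+(dep-76)*sx-back*mh
    g=tgt-l; a,h=panpts(g,psi); low=a[:,2].min(); up=max(a[:,2].max(),0)
    # balance: low point above 78 and top below 212 ; lip not lower than 83
    sc=min(shelfclear(a,0),shelfclear(h,9)) ;
    dz=0
    for _ in range(20):
        a,h=panpts(g+[0,0,dz],psi); sc=min(shelfclear(a,0),shelfclear(h,9)); bc=a[:,2].min()-78
        dz+=np.clip((min(sc,30)*1.0-bc)/2,-30,30)*.7
        
    # prefer bowl gap a bit smaller: keep >=6
    g=g+[0,0,dz]; a,h=panpts(g,psi); return g,min(shelfclear(a,0),shelfclear(h,9)),a[:,2].min()-78,shelfclear(gbox(g,psi),0)
def tcp(g): return g-53.9*Mg[:,2]
E
python3 - <<'E'
from pour import *
j=j0
def show(n,g,psi):
    global j
    q,c=ik(tcp(g),Mg@rz(np.radians(psi)),j); print(n,psi,"g",g.round(),round(c,4),q.round(2),"dj",np.abs(q-j).max().round(2)); j=q
g0=s["eef_pos"]+53.9*Mg[:,2]; print(g0)
ge=gpour(50)[0]-160*sx+[0,0,10]
for k in np.linspace(0,1,9): show("carry",g0+[0,0,110]*np.array([0,0,min(1,3*k)/1])*1+k*(ge-g0-[0,0,110])*1 if 0 else g0+(ge-g0)*k+np.array([0,0,60*np.sin(np.pi*k)]),50*k)
for k in np.linspace(0,1,5)[1:]: show("enter",ge+(gpour(50)[0]-ge)*k,50)
for psi in (60,70,80,90,100,110,118):
    r=gpour(psi); show("pour",r[0],psi); print("   clr",np.round(r[1:],1))
E
```

```text
[422.59239544 168.91963891 108.78081176]
carry 0.0 g [423. 169. 109.] 0.0 [-0.28  0.31  2.46  1.93  0.84 -1.08] dj 0.0
carry 6.25 g [406. 117. 142.] 0.0 [-0.52  0.15  2.49  1.6   0.91 -0.78] dj 0.33
carry 12.5 g [389.  65. 172.] 0.0 [-0.76  0.01  2.49  1.31  1.05 -0.53] dj 0.28
carry 18.75 g [372.  14. 195.] 0.0 [-0.98 -0.06  2.46  1.12  1.22 -0.36] dj 0.22
carry 25.0 g [355. -38. 210.] 0.0 [-1.16 -0.07  2.4   0.99  1.36 -0.26] dj 0.18
carry 31.25 g [339. -90. 215.] 0.0 [-1.29 -0.02  2.34  0.91  1.45 -0.2 ] dj 0.14
carry 37.5 g [ 322. -142.  213.] 0.0 [-1.4   0.07  2.26  0.84  1.5  -0.14] dj 0.1
carry 43.75 g [ 305. -193.  203.] 0.0 [-1.47  0.17  2.17  0.79  1.53 -0.08] dj 0.1
carry 50.0 g [ 288. -245.  191.] 0.0 [-1.53  0.28  2.07  0.75  1.56 -0.01] dj 0.11
enter 50 g [ 328. -248.  188.] 0.0 [-1.43  0.32  2.03  0.82  1.51  0.05] dj 0.1
enter 50 g [ 368. -251.  186.] 0.0 [-1.33  0.36  1.97  0.88  1.47  0.11] dj 0.1
enter 50 g [ 408. -254.  183.] 0.0 [-1.24  0.4   1.91  0.94  1.43  0.16] dj 0.09
enter 50 g [ 448. -256.  181.] 0.0 [-1.16  0.45  1.83  0.98  1.39  0.22] dj 0.08
pour 60 g [ 454. -249.  189.] 0.0 [-1.15  0.43  1.83  0.99  1.39  0.41] dj 0.2
   clr [ 18.1  18.1 130. ]
pour 70 g [ 462. -244.  199.] 0.0 [-1.13  0.42  1.82  0.99  1.39  0.62] dj 0.2
   clr [ 16.6  16.6 118. ]
pour 80 g [ 471. -242.  210.] 0.0 [-1.11  0.41  1.8   1.    1.4   0.83] dj 0.21
   clr [ 15.9  15.9 104.7]
pour 90 g [ 482. -243.  224.] 0.0 [-1.09  0.4   1.77  1.    1.4   1.05] dj 0.22
   clr [13.6 13.6 90.6]
pour 100 g [ 494. -246.  237.] 0.0 [-1.07  0.4   1.72  1.01  1.41  1.27] dj 0.22
   clr [11.8 11.8 78. ]
pour 110 g [ 507. -252.  251.] 0.0 [-1.05  0.41  1.67  1.01  1.43  1.49] dj 0.22
   clr [11.  11.  68.1]
pour 118 g [ 517. -259.  260.] 0.0 [-1.04  0.42  1.63  1.01  1.44  1.66] dj 0.17
   clr [11.3 11.3 62.8]
```

```bash
cat >rows.py <<'E'
from pour import *
def rows(wps,p,M,nd=1):
    # wps list of (tcp, psi_abs) ; p,M current measured; returns rows with feedback rounding
    out=[]
    psi=np.degrees(R.from_matrix(Mg.T@M).as_rotvec())[2]
    print("psi now",psi.round(2))
    M=Mg@rz(np.radians(psi))
    for t,ps in wps:
        sh=(M.T@(t-p)/10).round(nd); tr=round(ps-psi,1)
        out.append([float(v) for v in sh]+[tr]); p=p+M@sh*10; psi+=tr; M=Mg@rz(np.radians(psi))
        if np.linalg.norm(sh)>5 or abs(tr)>8.5: print("TOO BIG",out[-1])
    return out
def prn(o):
    for i in range(0,len(o),8): print(json.dumps(o[i:i+8]))
def now():
    s=readout.sense(); return s["eef_pos"],mat(s["ee_rot"])
E
python3 - <<'E'
from rows import *
p,M=now(); g0=p+53.9*Mg[:,2]; ge=gpour(50)[0]-160*sx+[0,0,10]
n=18; v=np.r_[.3,.7,np.ones(n-4),.7,.3]; ks=np.cumsum(v)/v.sum()
wp=[(tcp(g0+(ge-g0)*k+np.array([0,0,60*np.sin(np.pi*k)])),45*k) for k in ks]
prn(rows(wp,p,M))
E
```

```text
psi now -0.04
[[0.1, 0.4, -0.8, 0.9], [0.3, 1.1, -2.0, 2.0], [0.3, 1.4, -2.8, 2.8], [0.4, 1.5, -2.8, 2.8], [0.3, 1.4, -2.7, 2.8], [0.3, 1.5, -2.5, 2.8], [0.2, 1.5, -2.5, 2.8], [0.1, 1.6, -2.4, 2.8]]
[[0.0, 1.6, -2.3, 2.8], [-0.1, 1.7, -2.1, 2.9], [-0.2, 1.8, -2.0, 2.8], [-0.2, 2.0, -2.0, 2.8], [-0.3, 2.0, -1.8, 2.8], [-0.2, 2.1, -1.7, 2.8], [-0.3, 2.2, -1.6, 2.8], [-0.2, 2.3, -1.6, 2.8]]
[[-0.1, 1.6, -1.1, 2.0], [0.0, 0.7, -0.5, 0.8]]
```

apply_moves([
  [0.1,0.4,-0.8,0.9],
  [0.3,1.1,-2.0,2.0],
  [0.3,1.4,-2.8,2.8],
  [0.4,1.5,-2.8,2.8],
  [0.3,1.4,-2.7,2.8],
  [0.3,1.5,-2.5,2.8],
  [0.2,1.5,-2.5,2.8],
  [0.1,1.6,-2.4,2.8],
])

```text
time_s: 15.5
eef_pos: [327.8, -41.9, 231.5]
ee_rot: [-0.255, 0.868, 0.108, 0.412]
force: [0.5, -0.0, -0.5]
grip_width: 0.182
```

apply_moves([
  [0.0,1.6,-2.3,2.8],
  [-0.1,1.7,-2.1,2.9],
  [-0.2,1.8,-2.0,2.8],
  [-0.2,2.0,-2.0,2.8],
  [-0.3,2.0,-1.8,2.8],
  [-0.2,2.1,-1.7,2.8],
  [-0.3,2.2,-1.6,2.8],
  [-0.2,2.3,-1.6,2.8],
])

```text
time_s: 16.3
eef_pos: [260.5, -248.5, 224.6]
ee_rot: [-0.331, 0.872, -0.064, 0.355]
force: [0.6, 0.6, -1.6]
grip_width: 0.185
```

apply_moves([
  [-0.1,1.6,-1.1,2.0],
  [0.0,0.7,-0.5,0.8],
  [0,0,0,0],
])

```text
time_s: 16.6
eef_pos: [252.2, -273.6, 218.5]
ee_rot: [-0.339, 0.871, -0.084, 0.347]
force: [0.8, -0.1, -1.8]
grip_width: 0.187
```

```bash
python3 push.py; cat >ov.py <<'E'
from rows import *
from h import *
import sys
tag=sys.argv[1]
p,M=now(); psi=np.degrees(R.from_matrix(Mg.T@M).as_rotvec()); g=p+53.9*M[:,2]; print("psi",psi.round(2),"g",g.round(1), "shelf dep of g",((g-shelf)@sx).round())
w=M@Mg.T; pc=g+165*w@d0-15*w@K; rim=[pc+w@(np.array([56*np.cos(t),56*np.sin(t),23])) for t in np.radians(np.arange(0,360,15))]
ft=[pc+w@(np.array([34*np.cos(t),34*np.sin(t),-23])) for t in np.radians(np.arange(0,360,30))]
bw=[bowl+81.5*az(a) for a in range(0,360,15)]
se=[shelf+k*sy for k in (-185,-90,0,90,185)]
tt=capture("top");ss=capture("scene")
for c,u,v,u1,v1,nm in ((tt,310,110,470,230,"t_"),(ss,320,150,480,270,"s_")):
    for o in (0,1):
        im=cv2.resize(c["img"][v:v1,u:u1,::-1],None,fx=5,fy=5,interpolation=cv2.INTER_CUBIC)
        if o:
          for pts,col in ((rim,(255,0,255)),(ft,(255,255,0)),(bw,(0,255,0)),(se,(0,255,255))):
            for pt in pts:
                q=(proj(c,pt)-[u,v]+.5)*5; cv2.circle(im,tuple(q.astype(int)),2,col,-1)
        cv2.imwrite(f"pics/{nm}{tag}{o}.png",im)
E
python3 ov.py g
```

```text
t 16.6 j [-1.53   0.28   2.073  0.751  1.555 -0.094] p [ 252.2 -273.6  218.5] tilt 58.0
[[ 0.745  0.088  0.661]
 [-0.381 -0.757  0.531]
 [ 0.547 -0.648 -0.53 ]]
z az 38.8 push az/el -87.7 16.9 tool dir [ 2.65  2.59 -3.05]
psi [4.000e-02 2.000e-02 4.508e+01] g [ 287.9 -245.   189.9] shelf dep of g -309.0
```

View pics/t_g1.png

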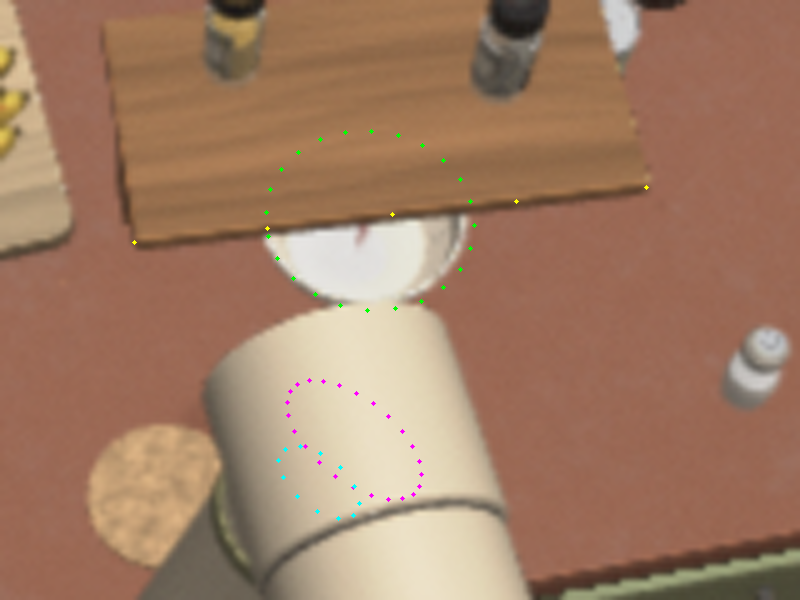

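View pics/s_g1.png

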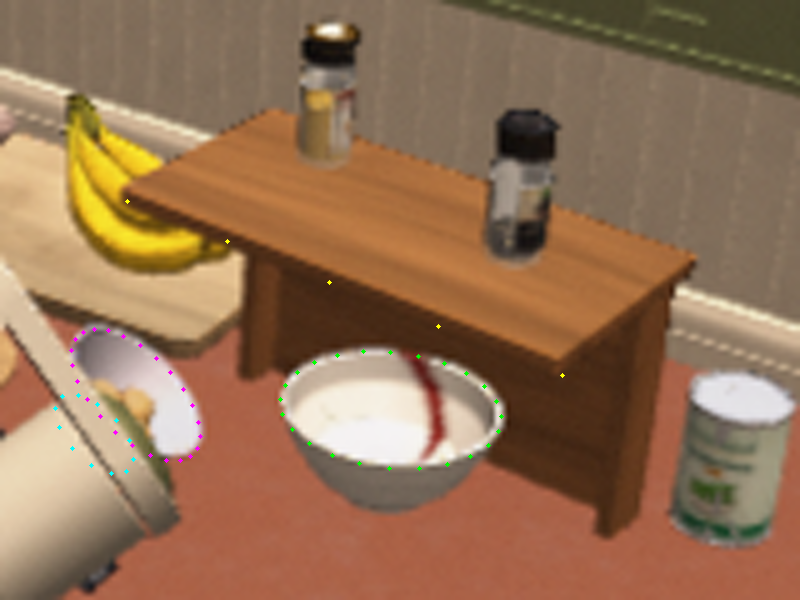

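```bash
python3 - <<'E'
from rows import *
p,M=now(); g0=p+53.9*M[:,2]; ge=gpour(50)[0]
v=np.array([.4,.8,1,1,1,1,.8,.4]); ks=np.cumsum(v)/v.sum()
for k in ks:
    a,h=panpts(g0+(ge-g0)*k,45+5*k); print(round(shelfclear(a,0)),round(shelfclear(h,9)),round(a[:,2].min()-78),end="; ")
prn(rows([(tcp(g0+(ge-g0)*k),45+5*k) for k in ks],p,M))
E
```

```text
102 190 34; 86 171 32; 66 147 30; 49 124 28; 36 101 25; 26 81 23; 22 66 21; 20 60 20; psi now 45.01
[[0.7, 0.2, 0.6, 0.3], [1.5, 0.3, 1.3, 0.6], [1.9, 0.5, 1.7, 0.8], [1.8, 0.4, 1.6, 0.8], [1.9, 0.4, 1.6, 0.8], [1.9, 0.3, 1.6, 0.8], [1.5, 0.3, 1.3, 0.6], [0.7, 0.1, 0.7, 0.3]]
```

apply_moves([
  [0.7,0.2,0.6,0.3],
  [1.5,0.3,1.3,0.6],
  [1.9,0.5,1.7,0.8],
  [1.8,0.4,1.6,0.8],
  [1.9,0.4,1.6,0.8],
  [1.9,0.3,1.6,0.8],
  [1.5,0.3,1.3,0.6],
  [0.7,0.1,0.7,0.3],
])

```text
time_s: 17.5
eef_pos: [413.3, -284.2, 209.4]
ee_rot: [-0.353, 0.867, -0.121, 0.331]
force: [-0.3, -0.3, -1.6]
grip_width: 0.185
```

```bash
python3 ov.py h; python3 - <<'E'
from rows import *
p,M=now()
ps=[52,55,58,62,66,70,73,76,  79,82,85,88,91,94,97,100, 103,106,109,111,113,115]
prn(rows([(tcp(gpour(a)[0]),a) for a in ps],p,M))
E
```

```text
psi [ 0.09 -0.08 49.96] g [ 448.9 -255.5  180.8] shelf dep of g -148.0
psi now 49.96
[[0.1, -0.2, 0.0, 2.0], [0.1, -0.3, 0.1, 3.0], [0.2, -0.4, 0.1, 3.0], [0.2, -0.4, 0.1, 4.0], [0.2, -0.5, 0.1, 4.0], [0.3, -0.4, 0.1, 4.0], [0.2, -0.4, 0.1, 3.0], [0.2, -0.4, 0.1, 3.0]]
[[0.2, -0.4, -0.0, 3.0], [0.3, -0.4, -0.0, 3.0], [0.2, -0.5, -0.0, 3.0], [0.2, -0.5, -0.0, 3.0], [0.3, -0.5, -0.1, 3.0], [0.2, -0.5, 0.0, 3.0], [0.3, -0.5, -0.0, 3.0], [0.2, -0.5, -0.1, 3.0]]
[[0.2, -0.5, -0.0, 3.0], [0.2, -0.5, -0.1, 3.0], [0.2, -0.6, -0.0, 3.0], [0.2, -0.3, -0.1, 2.0], [0.1, -0.4, -0.0, 2.0], [0.1, -0.3, -0.1, 2.0]]
```

View pics/s_h1.png

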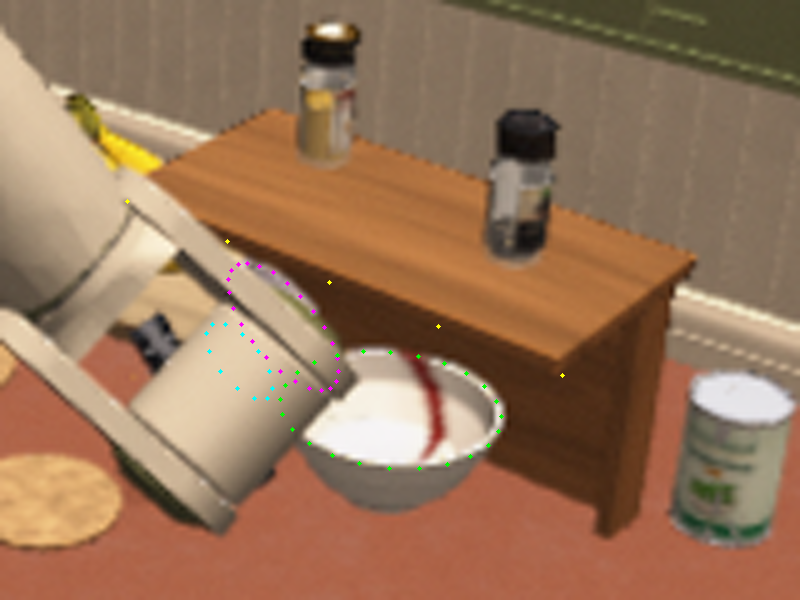

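View pics/t_h1.png

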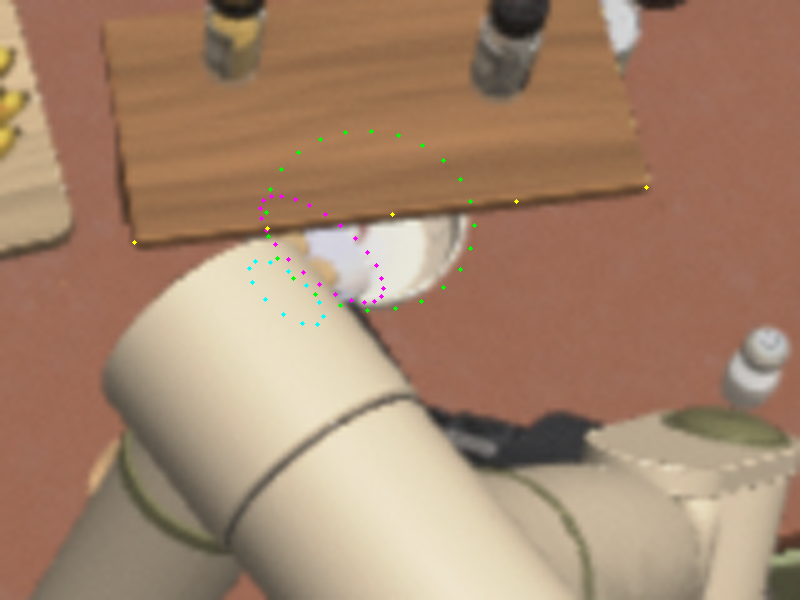

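```bash
python3 - <<'E'
from rows import *
for dep,back in ((48,20),(54,20),(54,10),(60,15)):
    print(dep,back,[tuple(int(v) for v in np.round(gpour(a,dep,back)[1:])) for a in (60,75,90,100,108,115)])
p,M=now()
ps=[52,55,58,62,66,70,73,76,  79,82,85,88,91,94,97,100, 103,106,109,111,113,115]
dp=np.r_[np.linspace(40,54,8),np.full(9,54),52,51,50,49,48]
prn(rows([(tcp(gpour(a,d,15)[0]),a) for a,d in zip(ps,dp)],p,M))
print([np.round(gpour(a,d,15)[1],0) for a,d in zip(ps,dp)])
E
```

```text
48 20 [(18, 18, 122), (16, 16, 104), (14, 14, 83), (12, 12, 70), (11, 11, 63), (10, 10, 58)]
54 20 [(18, 18, 116), (16, 16, 98), (14, 14, 77), (12, 12, 65), (11, 11, 58), (8, 8, 52)]
54 10 [(18, 18, 112), (16, 16, 94), (14, 14, 74), (12, 12, 63), (11, 11, 57), (8, 8, 51)]
60 15 [(18, 18, 108), (16, 16, 90), (14, 14, 69), (12, 12, 58), (10, 10, 51), (5, 5, 45)]
psi now 49.96
[[0.4, 0.2, -0.1, 2.0], [0.3, -0.4, 0.2, 3.0], [0.3, -0.3, 0.2, 3.0], [0.4, -0.5, 0.3, 4.0], [0.4, -0.4, 0.2, 4.0], [0.4, -0.5, 0.2, 4.0], [0.3, -0.4, 0.2, 3.0], [0.4, -0.4, 0.2, 3.0]]
[[0.2, -0.4, -0.0, 3.0], [0.2, -0.5, -0.0, 3.0], [0.3, -0.5, -0.0, 3.0], [0.2, -0.4, -0.1, 3.0], [0.2, -0.5, 0.0, 3.0], [0.3, -0.5, -0.0, 3.0], [0.2, -0.5, -0.1, 3.0], [0.2, -0.5, -0.0, 3.0]]
[[0.2, -0.5, -0.1, 3.0], [0.2, -0.4, -0.2, 3.0], [0.1, -0.5, -0.1, 3.0], [0.1, -0.3, -0.1, 2.0], [0.1, -0.3, -0.1, 2.0], [0.1, -0.2, -0.1, 2.0]]
[np.float64(20.0), np.float64(19.0), np.float64(18.0), np.float64(17.0), np.float64(17.0), np.float64(17.0), np.float64(17.0), np.float64(16.0), np.float64(16.0), np.float64(15.0), np.float64(15.0), np.float64(14.0), np.float64(13.0), np.float64(13.0), np.float64(12.0), np.float64(12.0), np.float64(11.0), np.float64(11.0), np.float64(11.0), np.float64(11.0), np.float64(11.0), np.float64(10.0)]
```

apply_moves([
  [0.4,0.2,-0.1,2.0],
  [0.3,-0.4,0.2,3.0],
  [0.3,-0.3,0.2,3.0],
  [0.4,-0.5,0.3,4.0],
  [0.4,-0.4,0.2,4.0],
  [0.4,-0.5,0.2,4.0],
  [0.3,-0.4,0.2,3.0],
  [0.4,-0.4,0.2,3.0],
])

```text
time_s: 18.4
eef_pos: [445.7, -278.1, 233.2]
ee_rot: [-0.419, 0.817, -0.315, 0.243]
force: [-0.4, 0.1, -1.2]
grip_width: 0.186
```

```bash
python3 ov.py i
```

```text
psi [-3.000e-02 -5.000e-02  7.617e+01] g [ 481.3 -249.5  204.6] shelf dep of g -116.0
```

View pics/t_i1.png

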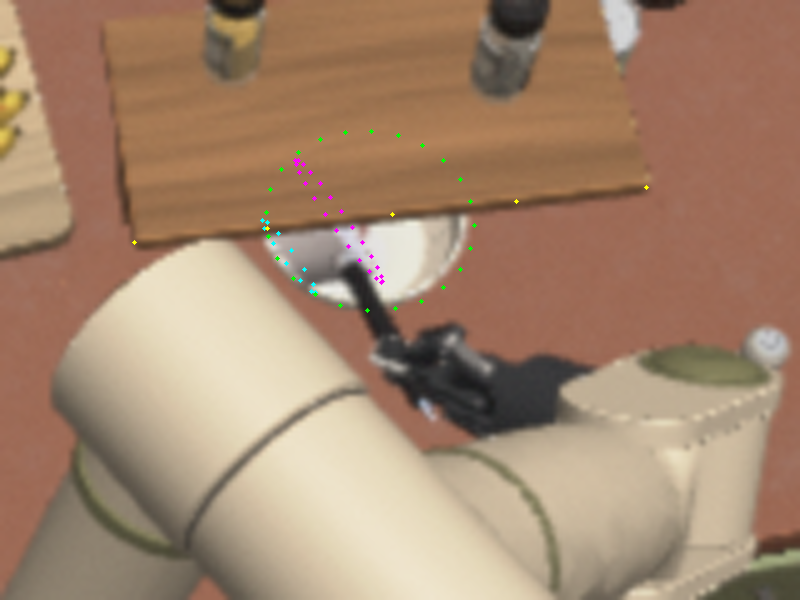

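View pics/s_i1.png

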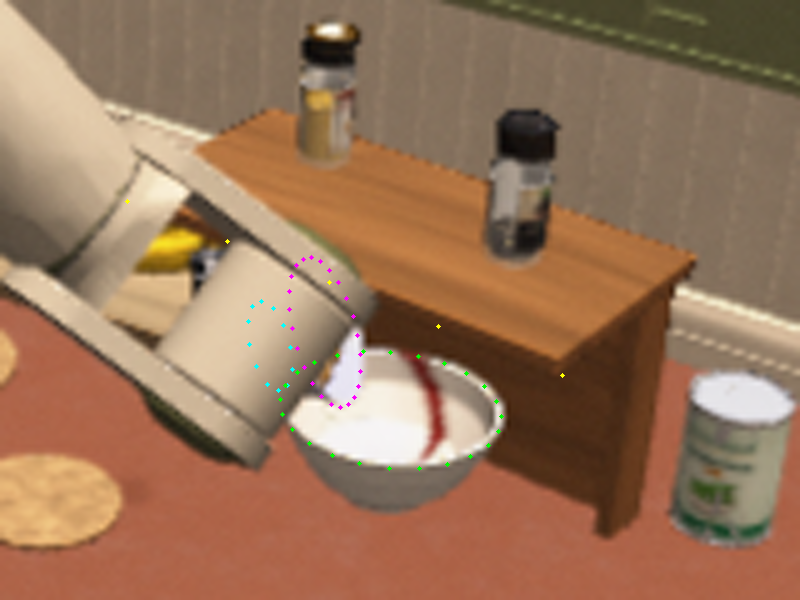

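apply_moves([
  [0.2,-0.4,0,3.0],
  [0.2,-0.5,0,3.0],
  [0.3,-0.5,0,3.0],
  [0.2,-0.4,-0.1,3.0],
  [0.2,-0.5,0,3.0],
  [0.3,-0.5,0,3.0],
  [0.2,-0.5,-0.1,3.0],
  [0.2,-0.5,0,3.0],
])

```text
time_s: 19.3
eef_pos: [471.7, -281.7, 265.8]
ee_rot: [-0.46, 0.734, -0.477, 0.151]
force: [-0.3, 0.8, -1.2]
grip_width: 0.186
```

```bash
python3 ov.py k
```

```text
psi [-4.0000e-02 -4.0000e-02  1.0008e+02] g [ 507.3 -253.1  237.1] shelf dep of g -90.0
```

View pics/t_k1.png

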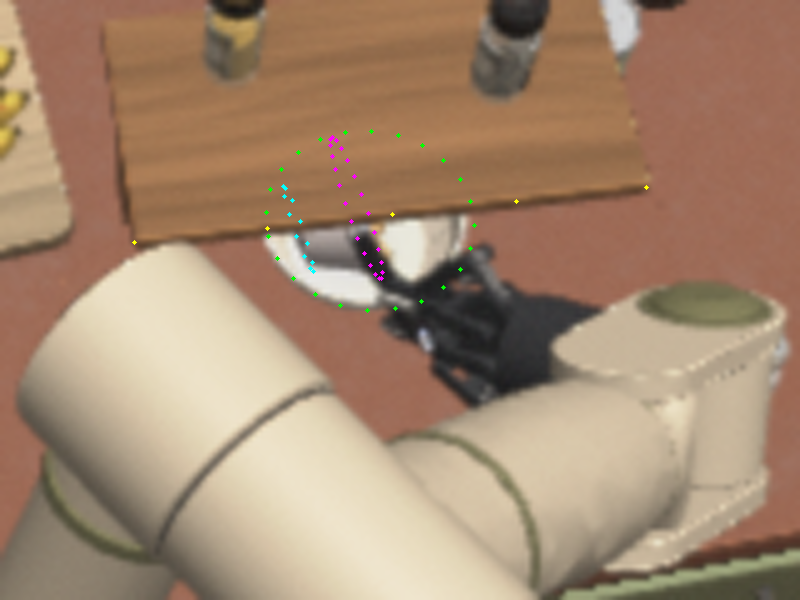

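View pics/s_k0.png

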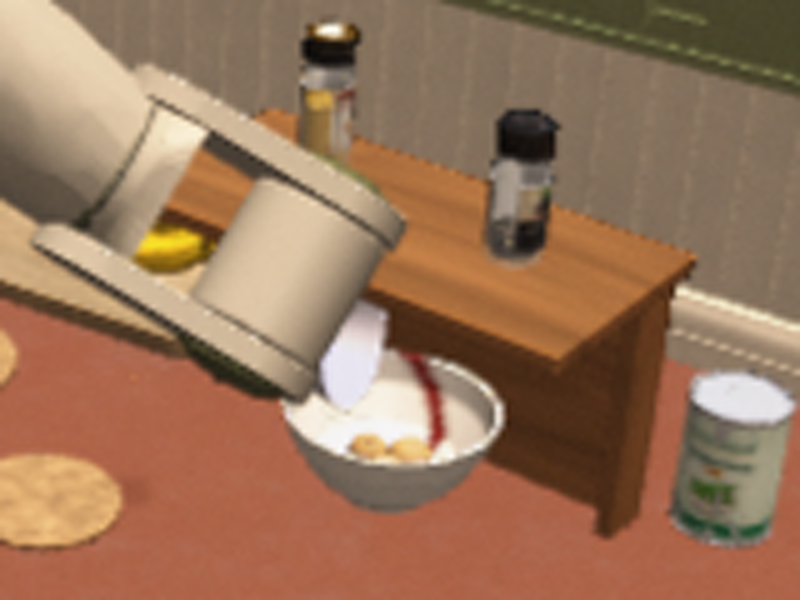

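apply_moves([
  [0.2,-0.5,-0.1,3.0],
  [0.2,-0.4,-0.2,3.0],
  [0.1,-0.5,-0.1,3.0],
  [0,0,0,0],
  [0,0,0,0],
])

```text
time_s: 19.9
eef_pos: [479.7, -286.8, 277.5]
ee_rot: [-0.47, 0.695, -0.532, 0.115]
force: [0.8, 0.4, -1.8]
grip_width: 0.185
```

```bash
python3 ov.py l
```

```text
psi [-4.000e-02 -6.000e-02  1.089e+02] g [ 515.3 -258.2  248.9] shelf dep of g -81.0
```

View pics/s_l0.png

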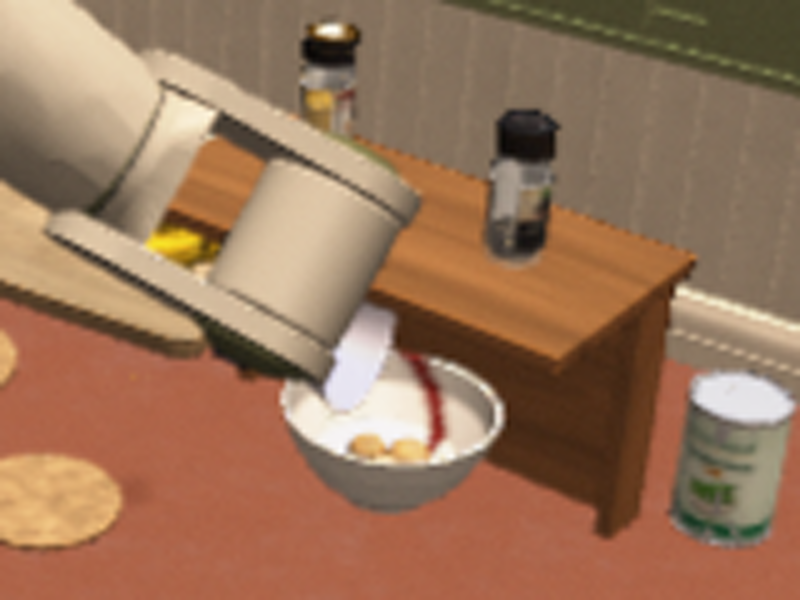

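View pics/t_l0.png

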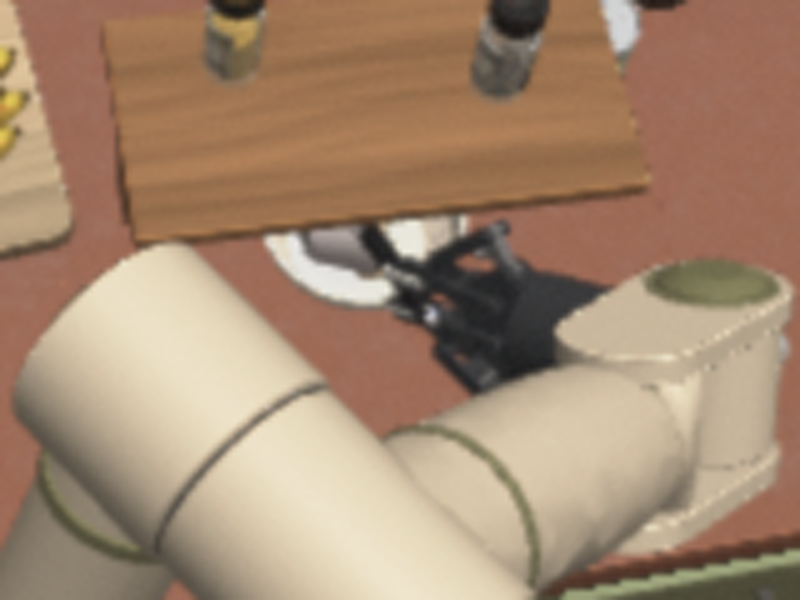

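apply_moves([
  [0.1,-0.3,-0.1,2.0],
  [0.1,-0.3,-0.1,2.0],
  [0.1,-0.2,-0.1,2.0],
  [0,0,0,0],
  [0,0,0,0],
  [0,0,0,0],
])

```text
time_s: 20.6
eef_pos: [484.4, -291.2, 284.3]
ee_rot: [-0.476, 0.666, -0.568, 0.09]
force: [0.8, 0.3, -1.1]
grip_width: 0.181
```

```bash
python3 ov.py m; python3 - <<'E'
from rows import *
from h import *
c=capture("scene");crop(c,370,200,430,260,10,"s_mz")
p,M=now()
ps=[112,108,104,99,94,88,82,76,70,64,58,52]
dp=[49,50,52,54,54,54,54,54,52,50,46,42]
prn(rows([(tcp(gpour(a,d,15)[0]),a) for a,d in zip(ps,dp)],p,M))
E
```

```text
psi [-4.0000e-02 -5.0000e-02  1.1498e+02] g [ 520.  -262.6  255.6] shelf dep of g -76.0
psi now 115.0
[[-0.2, 0.4, 0.2, -3.0], [-0.2, 0.6, 0.2, -4.0], [-0.2, 0.6, 0.2, -4.0], [-0.2, 0.8, 0.2, -5.0], [-0.3, 0.8, 0.1, -5.0], [-0.4, 1.0, 0.0, -6.0], [-0.3, 1.0, 0.1, -6.0], [-0.4, 0.9, -0.0, -6.0]]
[[-0.5, 0.8, -0.3, -6.0], [-0.5, 0.8, -0.2, -6.0], [-0.6, 0.7, -0.4, -6.0], [-0.5, 0.7, -0.5, -6.0]]
```

View pics/s_mz.png

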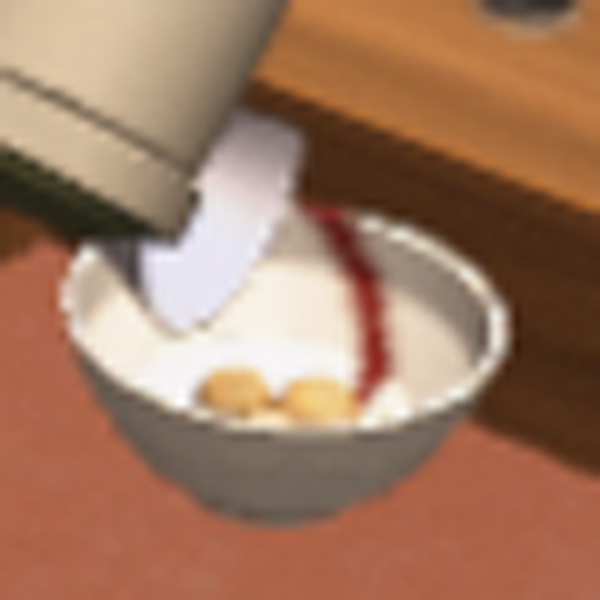

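apply_moves([
  [-0.2,0.4,0.2,-3.0],
  [-0.2,0.6,0.2,-4.0],
  [-0.2,0.6,0.2,-4.0],
  [-0.2,0.8,0.2,-5.0],
  [-0.3,0.8,0.1,-5.0],
  [-0.4,1.0,0.0,-6.0],
  [-0.3,1.0,0.1,-6.0],
  [-0.4,0.9,0,-6.0],
])

```text
time_s: 21.55
eef_pos: [447.1, -277.4, 233.0]
ee_rot: [-0.418, 0.818, -0.312, 0.245]
force: [0.0, -0.0, -1.4]
grip_width: 0.183
```

apply_moves([
  [-0.5,0.8,-0.3,-6.0],
  [-0.5,0.8,-0.2,-6.0],
  [-0.6,0.7,-0.4,-6.0],
  [-0.5,0.7,-0.5,-6.0],
  [0,0,0,0],
])

```text
time_s: 22.05
eef_pos: [416.5, -288.6, 210.9]
ee_rot: [-0.358, 0.864, -0.137, 0.326]
force: [0.9, -0.8, -1.1]
grip_width: 0.183
```

```bash
python3 ov.py n; python3 - <<'E'
from rows import *
p,M=now(); g0=p+53.9*M[:,2]
ge=g0-190*sx+[0,0,12]
v=np.array([.4,.8,1,1,1,1,.8,.4]); ks=np.cumsum(v)/v.sum()
for k in ks:
    a,h=panpts(g0+(ge-g0)*k,52-8*k); print(round(shelfclear(a,0)),round(shelfclear(h,9)),round(a[:,2].min()-78),end="; ")
prn(rows([(tcp(g0+(ge-g0)*k),52-8*k) for k in ks],p,M))
E
```

```text
psi [-6.000e-02 -4.000e-02  5.202e+01] g [ 452.1 -260.   182.2] shelf dep of g -144.0
20 63 21; 24 80 24; 37 105 27; 55 132 30; 76 160 34; 100 188 37; 121 212 39; 132 223 41; psi now 52.18
[[-0.9, -0.1, -0.8, -0.7], [-1.8, -0.2, -1.5, -1.0], [-2.2, -0.4, -2.0, -1.2], [-2.2, -0.3, -1.9, -1.3], [-2.2, -0.5, -2.0, -1.2], [-2.2, -0.4, -1.9, -1.3], [-1.8, -0.5, -1.6, -1.0], [-0.8, -0.2, -0.8, -0.5]]
```

View pics/t_n0.png

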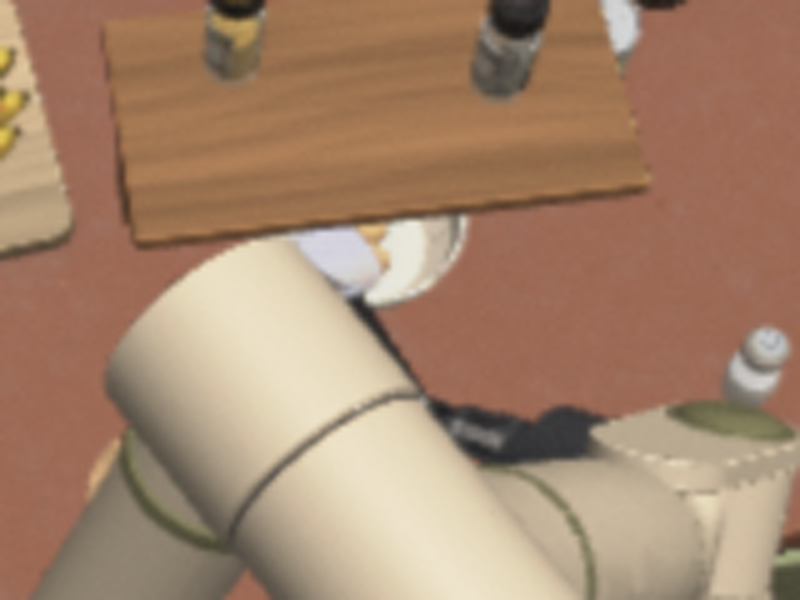

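Pan looks empty (lilac inside at ~(345,255) of the crop), nuts show in the bowl beside it at ~(378,240). Exit now.

apply_moves([
  [-0.9,-0.1,-0.8,-0.7],
  [-1.8,-0.2,-1.5,-1.0],
  [-2.2,-0.4,-2.0,-1.2],
  [-2.2,-0.3,-1.9,-1.3],
  [-2.2,-0.5,-2.0,-1.2],
  [-2.2,-0.4,-1.9,-1.3],
  [-1.8,-0.5,-1.6,-1.0],
  [-0.8,-0.2,-0.8,-0.5],
])

```text
time_s: 22.95
eef_pos: [226.0, -275.2, 224.0]
ee_rot: [-0.334, 0.872, -0.075, 0.35]
force: [-0.1, -0.3, -0.3]
grip_width: 0.182
```

```bash
python3 ov.py o
```

```text
psi [-1.000e-01 -4.000e-02  4.386e+01] g [ 261.6 -246.7  195.3] shelf dep of g -335.0
```

View pics/t_o0.png

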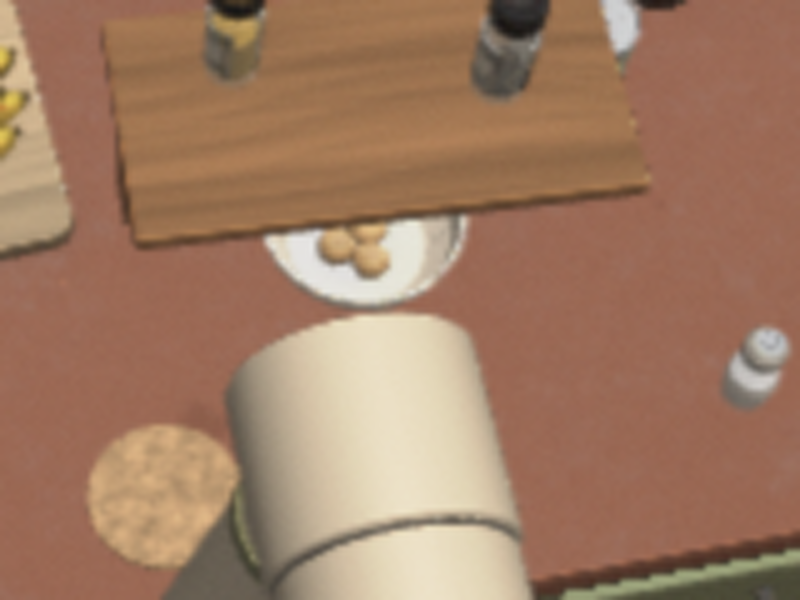

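View pics/s_o0.png

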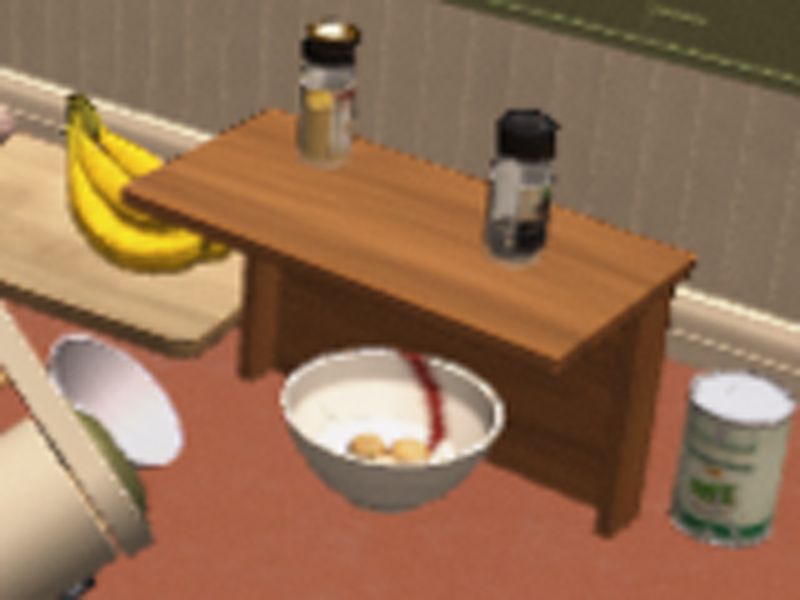

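```bash
python3 - <<'E'
from rows import *
p,M=now(); g0=p+53.9*M[:,2]; ge=np.array([458.5,14,120.])
n=14; v=np.r_[.4,.8,np.ones(n-4),.8,.4]; ks=np.cumsum(v)/v.sum()
pts=[(g0+(ge-g0)*k+np.array([0,0,50*np.sin(np.pi*k)]),43.9*(1-k)) for k in ks]
j=j0
for g,a in pts:
    q,c=ik(tcp(g),Mg@rz(np.radians(a)),j); print(round(c,4),q.round(2),np.abs(q-j).max().round(2)); j=q
prn(rows([(tcp(g),a) for g,a in pts],p,M))
E
```

```text
0.0 [-1.58  0.24  2.1   0.71  1.59 -0.16] 0.02
0.0 [-1.55  0.21  2.13  0.74  1.58 -0.18] 0.04
0.0 [-1.5   0.17  2.16  0.77  1.56 -0.21] 0.05
0.0 [-1.44  0.13  2.19  0.81  1.53 -0.24] 0.05
0.0 [-1.38  0.11  2.21  0.85  1.5  -0.28] 0.06
0.0 [-1.32  0.09  2.24  0.89  1.46 -0.31] 0.07
0.0 [-1.25  0.08  2.26  0.94  1.41 -0.36] 0.07
0.0 [-1.17  0.09  2.28  0.99  1.35 -0.41] 0.08
0.0 [-1.09  0.12  2.3   1.05  1.28 -0.48] 0.08
0.0 [-1.    0.15  2.31  1.12  1.21 -0.56] 0.08
0.0 [-0.92  0.2   2.32  1.2   1.14 -0.66] 0.1
0.0 [-0.83  0.26  2.32  1.3   1.07 -0.77] 0.11
0.0 [-0.76  0.32  2.31  1.38  1.03 -0.86] 0.09
0.0 [-0.72  0.34  2.31  1.43  1.01 -0.91] 0.05
psi now 43.88
[[0.3, -0.7, 0.7, -1.4], [0.7, -1.5, 1.5, -2.8], [0.8, -1.7, 1.9, -3.6], [0.8, -1.6, 1.9, -3.5], [0.8, -1.4, 2.1, -3.6], [0.7, -1.3, 2.3, -3.5], [0.5, -1.0, 2.4, -3.5], [0.3, -0.9, 2.5, -3.6]]
[[0.2, -0.8, 2.8, -3.5], [-0.0, -0.7, 2.8, -3.6], [-0.2, -0.6, 3.1, -3.5], [-0.3, -0.6, 3.0, -3.5], [-0.2, -0.5, 2.6, -2.9], [-0.2, -0.2, 1.2, -1.4]]
```

apply_moves([
  [0.3,-0.7,0.7,-1.4],
  [0.7,-1.5,1.5,-2.8],
  [0.8,-1.7,1.9,-3.6],
  [0.8,-1.6,1.9,-3.5],
  [0.8,-1.4,2.1,-3.6],
  [0.7,-1.3,2.3,-3.5],
  [0.5,-1.0,2.4,-3.5],
  [0.3,-0.9,2.5,-3.6],
])

```text
time_s: 23.85
eef_pos: [341.9, -122.1, 228.1]
ee_rot: [-0.248, 0.866, 0.122, 0.416]
force: [0.8, -0.7, -0.9]
grip_width: 0.182
```

apply_moves([
  [0.2,-0.8,2.8,-3.5],
  [0,-0.7,2.8,-3.6],
  [-0.2,-0.6,3.1,-3.5],
  [-0.3,-0.6,3.0,-3.5],
  [-0.2,-0.5,2.6,-2.9],
  [-0.2,-0.2,1.2,-1.4],
  [0,0,0,0],
])

```text
time_s: 24.55
eef_pos: [423.2, -12.7, 147.0]
ee_rot: [-0.181, 0.836, 0.258, 0.449]
force: [0.3, -0.9, -1.6]
grip_width: 0.184
```

```bash
sed -e 's/310,110,470,230/220,130,380,250/; s/320,150,480,270/220,150,380,270/' -e 's/^bw=.*/bw=[np.array([592,111,8])+80*az(a) for a in range(0,360,15)]/' ov.py>ov2.py; python3 ov2.py p; python3 - <<'E'
from rows import *
p,M=now(); print(p+53.9*M[:,2])
E
```

```text
psi [ 0.25 -0.09 -0.1 ] g [458.7  16.1 118.3] shelf dep of g -157.0
[458.86341971  14.32062332 119.24605163]
```

View pics/t_p1.png

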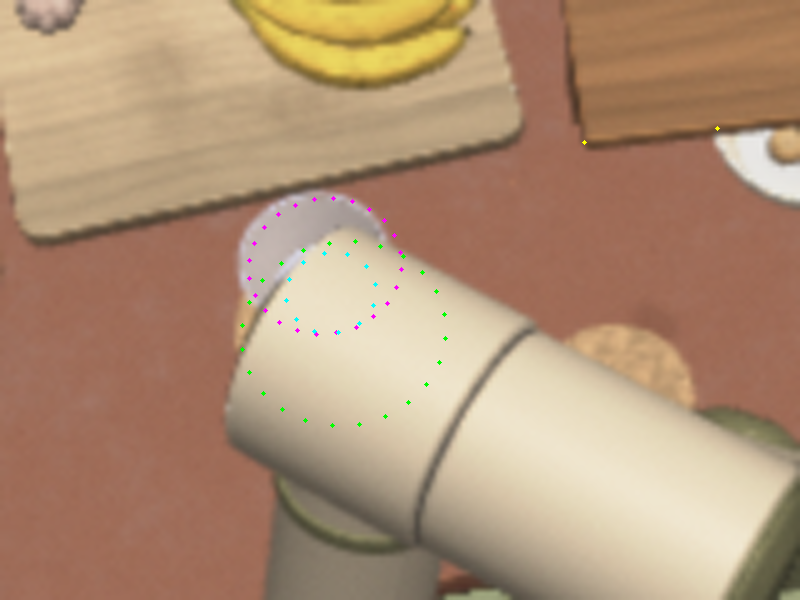

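View pics/s_p1.png

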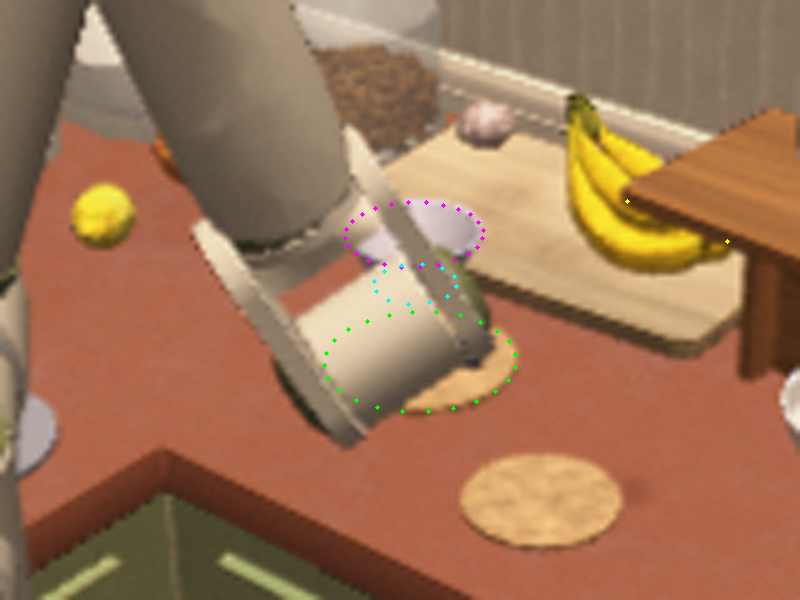

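apply_moves([
  [-1.2,0.1,0.75,0],
  [-1.5,0.1,0.95,0],
  [-1.5,0.1,0.95,0],
  [-1.0,0.1,0.6,0],
  [-0.4,0.05,0.25,0],
  [0,0,0,0],
])

```text
time_s: 25.25
eef_pos: [423.2, -15.5, 81.6]
ee_rot: [-0.179, 0.837, 0.256, 0.45]
force: [-0.6, 0.6, -0.4]
grip_width: 0.183
```

```bash
python3 - <<'E'
from rows import *
p,M=now(); g=p+53.9*M[:,2]; print(g,R.from_matrix(Mg.T@M).as_rotvec()*57.3,readout.sense()["force"],(M.T@[0,0,46-g[2]]/10).round(2))
E
```

```text
[458.85430443  13.09885929  52.94610722] [-0.03306928 -0.04130854 -0.03311229] [-0.55919294  0.62101711 -0.44481705] [-0.59  0.05  0.37]
```

apply_moves([
  [-0.25,0,0.15,0],
  [-0.15,0,0.1,0],
  [-0.1,0,0.06,0],
  [0,0,0,0],
])

```text
time_s: 25.65
eef_pos: [423.0, -14.8, 75.6]
ee_rot: [-0.179, 0.836, 0.257, 0.45]
force: [0.2, 0.2, -0.1]
grip_width: 0.183
```

```bash
python3 - <<'E'
from rows import *
p,M=now(); g=p+53.9*M[:,2]; print(g,R.from_matrix(Mg.T@M).as_rotvec()*57.3,readout.sense()["force"],readout.sense()["wrist_torque"],(M.T@[0,0,46-g[2]]/10).round(2))
E
```

```text
[458.57993682  13.79910967  47.01698095] [-0.00577955 -0.03998013 -0.08316261] [ 0.19228524  0.19025051 -0.0712936 ] [-0.4384143   0.51312572 -0.01084497] [-0.09  0.01  0.05]
```

apply_moves([
  [-0.1,0,0.06,0],
  [-0.04,0,0.03,0],
  [0,0,0,0],
])

```text
time_s: 25.95
eef_pos: [422.9, -14.7, 74.0]
ee_rot: [-0.179, 0.836, 0.257, 0.45]
force: [-1.5, -1.0, 1.9]
grip_width: 0.182
```

```bash
python3 - <<'E'
from rows import *
p,M=now(); g=p+53.9*M[:,2]; print(g,readout.sense()["force"],readout.sense()["wrist_torque"])
E
python3 ov2.py q
```

```text
[458.57034064  13.9336341   45.43808839] [-1.48247643 -1.00553545  1.92200237] [ 0.03063431  0.05042071 -0.0119997 ]
psi [ 0.   -0.01 -0.08] g [458.6  13.9  45.4] shelf dep of g -157.0
```

View pics/s_q1.png

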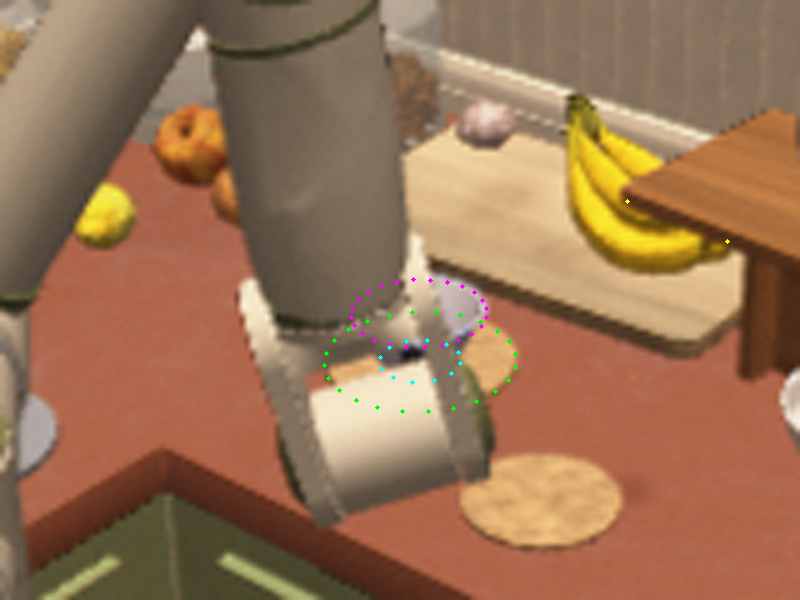

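apply_moves([
  [0,0,0,0],
  [0,0,0,0],
  [0,0,0,0],
  [0,0,0,0],
  [0,0,0,0],
  [0,0,0,0],
], grip=7, force=20)

```text
time_s: 26.65
eef_pos: [422.8, -14.7, 73.8]
ee_rot: [-0.179, 0.837, 0.257, 0.45]
force: [-0.4, 0.7, 1.0]
grip_width: 0.822
```

```bash
python3 ov2.py r; python3 -c "
from h import *
s,M=st();print(s['force'],s['grip_width'],dt(M,[0,0,100]))"
```

```text
psi [ 0.01 -0.06 -0.08] g [458.4  13.9  45.2] shelf dep of g -157.0
t 26.75 j [-0.723  0.589  2.313  1.587  0.988 -1.205] p [422.9 -14.7  73.9] tilt 57.9
[[ 0.464  0.591  0.66 ]
 [ 0.268 -0.804  0.531]
 [ 0.844 -0.069 -0.531]]
[ 0.16922106  0.08772178 -0.25764681] 0.8172867874918806 [ 8.44 -0.69 -5.31]
```

View pics/s_r0.png

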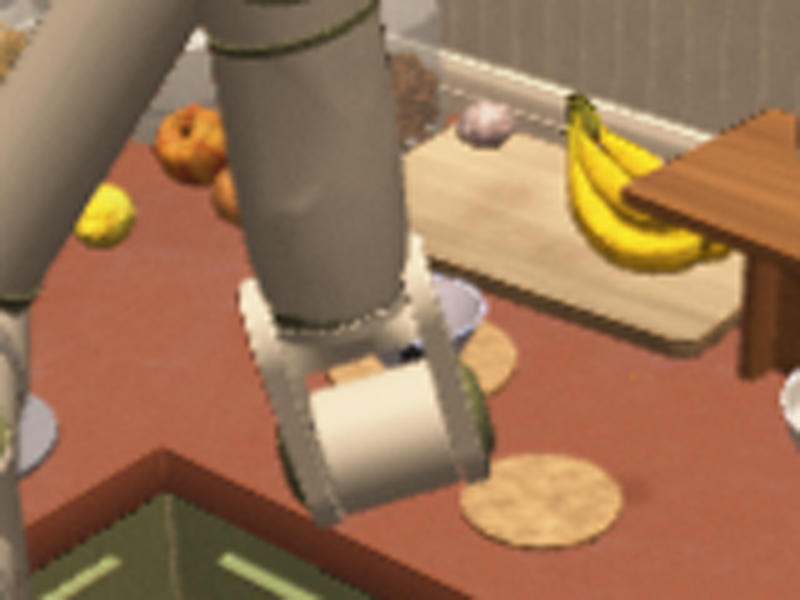

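apply_moves([
  [0.8,-0.07,-0.5,0],
  [1.7,-0.14,-1.06,0],
  [2.5,-0.2,-1.6,0],
  [2.5,-0.2,-1.6,0],
  [2.5,-0.2,-1.6,0],
  [2.5,-0.2,-1.6,0],
  [2.5,-0.2,-1.6,0],
  [2.5,-0.2,-1.6,0],
])

```text
time_s: 27.55
eef_pos: [421.6, -15.3, 283.1]
ee_rot: [-0.179, 0.837, 0.257, 0.45]
force: [0.4, -0.3, -0.6]
grip_width: 0.82
```

```bash
python3 -c "
from h import *
s,M=st();print(dt(M,[-60,-250,120]))"; python3 ov2.py u
```

```text
t 27.55 j [-0.727 -0.009  2.19   1.169  1.137 -0.392] p [421.6 -15.3 283.1] tilt 57.9
[[ 0.464  0.59   0.66 ]
 [ 0.269 -0.804  0.53 ]
 [ 0.844 -0.069 -0.532]]
[  0.63  15.74 -23.6 ]
psi [-0.   -0.08 -0.08] g [457.2  13.3 254.5] shelf dep of g -158.0
```

View pics/s_u0.png

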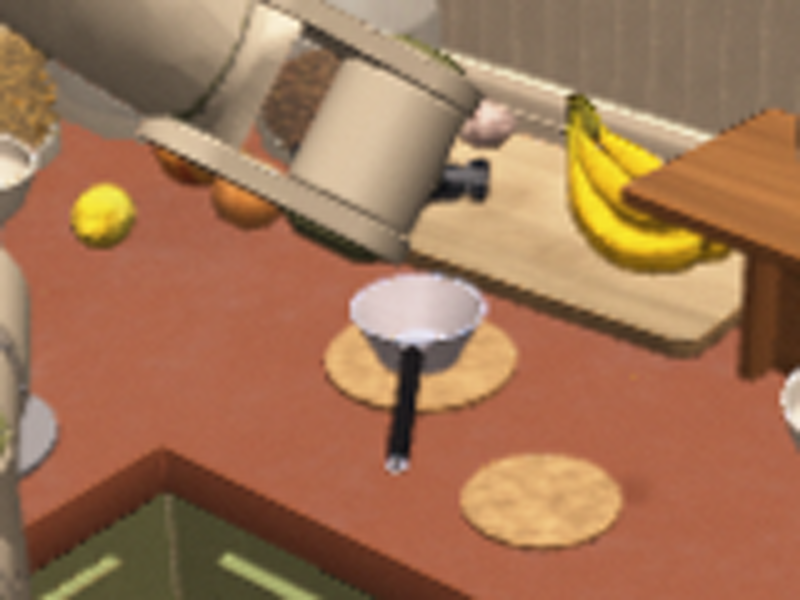

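apply_moves([
  [0.1,2,-3,0],
  [0.1,2.2,-3.3,0],
  [0.1,2.2,-3.3,0],
  [0.1,2.2,-3.3,0],
  [0.1,2.2,-3.3,0],
  [0.1,2.2,-3.3,0],
  [0,1,-1.5,0],
  [0,0,0,0],
])

```text
time_s: 28.45
eef_pos: [368.5, -239.7, 388.4]
ee_rot: [-0.179, 0.837, 0.256, 0.45]
force: [-0.3, 1.0, 0.5]
grip_width: 0.817
```

```bash
python3 - <<'E'
from h import *
st()
c=capture("top");cv2.imwrite("pics/t_z.png",c["img"][:,:,::-1]);crop(c,170,90,330,210,5,"t_z2")
c=capture("scene");cv2.imwrite("pics/s_z.png",c["img"][:,:,::-1])
E
```

```text
t 28.45 j [-1.219  0.074  1.794  0.941  1.672 -0.342] p [ 368.5 -239.7  388.4] tilt 57.9
[[ 0.464  0.589  0.662]
 [ 0.267 -0.805  0.529]
 [ 0.845 -0.069 -0.531]]
```

View pics/t_z.png

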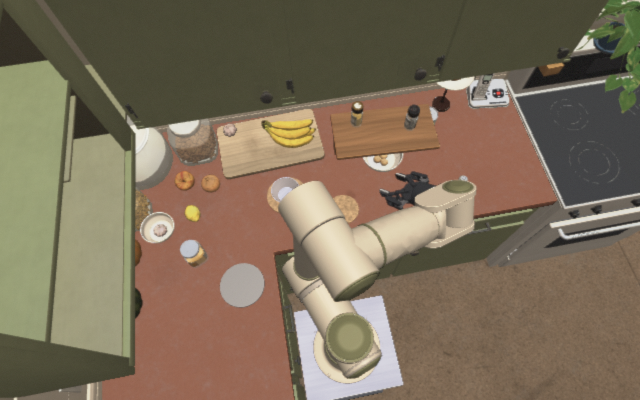

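View pics/s_z.png

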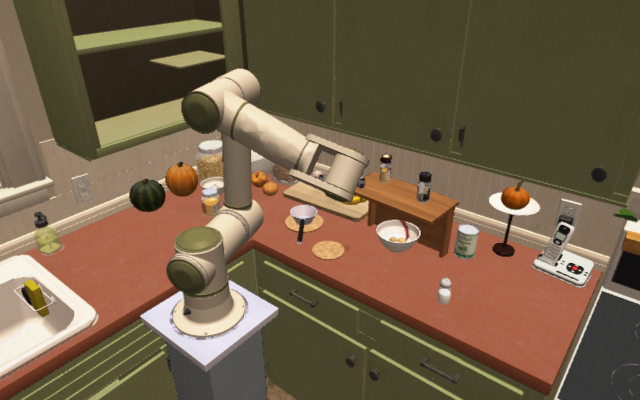

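The final pictures show the empty pan on the large cork trivet (scene ~303,218), the nuts in the bowl (top ~381,160), and the other things where they were. The robot is clear of everything, so I'm handing in.

```bash
python3 -c "
from rig import ctrl
print(ctrl.finish_job())"
```

```text
the job is handed in; nothing more can be done
None
```

The three walnuts are in the bowl and the empty pan stands upright on the large cork trivet, released. I handed the job in at about 28.5 s; no verdict came back.

**How it was done:** The moves allow only shifts and a turn about the tool's z. I leaned the tool about 58° by pushing the arm against its reach limit in free space. I then gripped the handle with the tool leaning back along it. Turning about the leaned tool axis to 115° emptied the pan under the shelf, and the same grasp set it down level on the trivet.

**Last checks:**
- **Nuts:** all three showed in the bowl right after the pour. The final pictures agree, with the pan looking empty.
- **Bowl and shelf:** after the pour the bowl still matched its first measured position. I felt no unexpected force under the shelf; my model put the closest pan-to-shelf gap at about 10 mm.
- **Pan:** it stands on the large cork trivet, centred by eye, and it did not slip in the grip.
- **Other things:** the jars, honey, lemon, onion and fruit look unmoved. The salt shaker was partly hidden in the last top view but looks in place in the scene view.

**What disagreed:**
- **Joint 3:** it read 0.187–0.188 rad while held at its stretch limit, against a stated minimum of 0.19. I took that as rounding or servo error, but it could count as leaving the range.
- **Cameras:** the two views differed by 5–15 mm in places, so I used averaged positions.

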